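# Heft the bars and lock away the silver

### The arm

A 7-joint arm with a two-finger parallel gripper is mounted at the origin on the work surface. World frame = base frame: x ahead of the robot, y to its left, z up, the work surface at z = 0. Lengths are in m, angles in rad, forces in N, time in s.
With the tool pointing down it reaches from about 0.425 to 0.925 m from the base axis. Payload 6.8 kg.
Tool frame: the origin (TCP) lies midway between the tips of the shut fingers; the grasp point (between the pads) lies 19 mm behind it; z points along the fingers, y is the line along which they close (so a half turn about z gives the same grasp; the last joint's range is limited). The gripper opens to 88 mm and grips with 3 to 60 N. Pads are 20 mm wide; open, the fingers measure 115 mm over their backs; the gripper's body (75 mm by 178 mm) begins 61 mm behind the grasp point.
Start: joints at [-1.334, 0.477, 0.022, 1.555, -0.011, 1.109, -0.083], TCP at [0.228, 0.635, 0.188] pointing down, gripper open.
Joint ranges: [-2.96, 2.96], [-0.34, 2.1], [-1.41, 1.46], [0.24, 2.44], [-1.37, 4.51], [0.17, 1.92], [-2.96, 2.96]. Speed limits (rad/s): [2.39, 2.39, 3.14, 3.14, 3.14, 3.14, 3.14].

### API

Orientations are given as a unit quaternion [w, x, y, z].
In Python, from bench import r gives the robot as it stands.
- The arm moves only by the tool move_arm, never from a script. Its argument "series" is one flat list of numbers, 7 for each row, row after row: the shift along the tool's x, y, z as a fraction of full scale, then the turn, a rotation vector about the tool's x, y, z as a fraction of full scale, then the closure, from -1 (fully open) to 1 (shut). A call has 1 to 5 rows; each row is the pose to reach, as a shift and turn from the pose commanded when the call began, along the tool's axes at that moment; what a row does not reach only later rows make up. Full scale, the value 1, is 100 mm for a shift and 120 degrees for a turn. A row lasts 1/12 s, in which the tool goes at most 41.7 mm and 7.16 degrees, less where a joint would pass 70% of its speed; a pose out of reach is approached as far as the arm can. A call with a number of a shift or a turn outside -1 to 1 is refused whole. A call with a gripper value outside its range is refused whole. The fingers move at their own pace and stop on an object; "newtons" is the grip in N (left out, the last holds). Time passes only in rows, so rows that repeat a pose let the fingers close. It gives the time, the measured TCP pose, the force, the opening and the grip force at its end, in the units of the state.
- r.get_state(): the state, without advancing time (a new reading comes with each control period).
- r.grab_frame(name): name is "scene" or "top" or "wrist"; returns (picture, depth): 384x512x3 uint8, blue, green, red; 384x512 float32, m along the optical axis (not along the pixel's ray), 0 where there is no reading.
- r.get_calibration(name): a dict with "intrinsics" (3x3 intrinsics, pixels), "view" (4x4, takes a point from world to camera coordinates); the wrist camera has in their place "tool_from_camera" (4x4, takes a point from camera to tool coordinates, whose origin is the TCP and whose axes are the flange's). Camera axes: x right, y up, looking along -z (the intrinsics and any distortion apply to the point x, -y, -z); pixel columns grow to the right and rows downward; lengths in m; the calibration is good to about 2 mm. A picture is of the moment at which its call begins: read the wrist's pose just before it. get_calibration takes no time and is no camera call.
- r.sign_off(): hands the job in; it is judged then, once.
The state is a dict: "t": time; "joints": joint angles; "dq": joint speeds; "tau": joint torques, N m; "position": TCP position; "ee_rot": TCP orientation; "contact_force": force on the tool from outside, world axes, zero at the start; "ft_torque": the same for the moment, N m; "gripper_width": finger opening in m; "gripper_force": force on a finger pad.
Only numpy, scipy, OpenCV 4.12 (cv2) and the standard library are available. Lean on these libraries where they do the work, as an engineer would, in place of code of your own. Each camera call takes 0.05 s, during which the arm holds its last target. There are 200 camera calls.

### The job

The grey bars lying on the bench look alike, but some are solid silver and some are aluminium, about a quarter of the weight: lift each one to feel which it is, and lay every silver bar on the floor of the steel stock box and every aluminium bar on the floor of the open wooden tray, side by side and not on top of one another. Swing the lid out of the way first; afterwards swing it fully shut against its stop and push the lock pin from the punch block right down through the holes in the tongue on the lid and the ear below it, until its head rests on the tongue. Leave the hammer, screwdriver, cup and jar where they are.

Things in the scene. Friction and masses are not known exactly. Their poses are not given: they have to be found in the camera images.
- bar1: plain grey metal bar, 90 x 26 x 18 mm (x, y, z), lying flat on the bench. Solid silver (0.39 to 0.49 kg) or aluminium (0.10 to 0.13 kg): they look alike, only the weight tells. Origin: centre of its underside, x along its length. In some runs it is absent.
- bar2: plain grey metal bar, 90 x 26 x 18 mm (x, y, z), lying flat on the bench. Solid silver (0.39 to 0.49 kg) or aluminium (0.10 to 0.13 kg): they look alike, only the weight tells. Origin: centre of its underside, x along its length. Always present.
- bar3: plain grey metal bar, 90 x 26 x 18 mm (x, y, z), lying flat on the bench. Solid silver (0.39 to 0.49 kg) or aluminium (0.10 to 0.13 kg): they look alike, only the weight tells. Origin: centre of its underside, x along its length. Always present.
- bar4: plain grey metal bar, 90 x 26 x 18 mm (x, y, z), lying flat on the bench. Solid silver (0.39 to 0.49 kg) or aluminium (0.10 to 0.13 kg): they look alike, only the weight tells. Origin: centre of its underside, x along its length. In some runs it is absent.
- bar5: plain grey metal bar, 90 x 26 x 18 mm (x, y, z), lying flat on the bench. Solid silver (0.39 to 0.49 kg) or aluminium (0.10 to 0.13 kg): they look alike, only the weight tells. Origin: centre of its underside, x along its length. In some runs it is absent.
- stock_box: fixed open-topped grey steel box, outside 138 x 208 x 50 mm (x, y, z), walls and floor 4 mm. Origin: centre of its underside. Its lid pivots sideways on an upright post at its far left corner (box frame x 50, y 114 mm). On its right side (-y) a level steel ear 36 x 36 x 12 mm, 36 to 48 mm above the bench, has a 14 mm through hole at box frame x 30, y -130 mm
- ear_hole (a point): centre of the upper mouth of the ear's 14 mm hole, 48 mm above the bench
- lid (a joint): angle of the flat lid (142 x 212 x 6 mm, top 58 mm above the bench) about its upright pivot: 0 = shut, at its stop, over the box with the tongue's hole over the ear's; grows as it swings clockwise seen from above (to the left), to 1.9 at the other stop. It stays where it is left; about 2 N at the knob moves it. Beyond 1.5 the box's mouth is clear
- lid_hinge (a point): the lid's pivot axis (upright), 55 mm above the bench
- lid_handle (a point): top centre of the upright round wooden knob on the lid, 24 mm across and 45 mm high (58 to 103 mm above the bench), 190 mm from the pivot axis
- lid_hole (a point): centre of the upper mouth of the 14 mm hole in the lid's tongue (6 mm thick, top 58 mm above the bench); with the lid shut it is straight above ear_hole
- pin: loose steel lock pin, 80 mm long, 0.12 kg: shaft 10 mm across and 45 mm long with tapered tip, then a round head 22 mm across and 35 mm high. It starts upright in the punch block's hole, tip 10 mm and head 55 to 90 mm above the bench. Origin: centre of the tip, z towards the head. Seated, its head rests on the tongue and its tip is 13 mm above the bench
- pin_tip (a point): centre of the pin's tip (same as its origin)
- pin_head (a point): on the pin's axis, 65 mm above its tip: in the head, where to grip
- punch_block: fixed wooden block, 60 x 110 x 35 mm (x, y, z); the pin stands in a 14 mm hole 25 mm deep at y +30 mm; a fixed punch with a 22 mm ball knob, its top 69 mm above the bench, at y -32 mm. Origin: centre of its underside.
- tray: fixed open wooden tray, outside 128 x 160 x 25 mm (x, y, z), walls 4 mm thick, inner floor about 4 mm above the bench. Origin: centre of its underside.
- hammer: hammer lying on the bench; bystander
- screwdriver: screwdriver lying on the bench near the robot; bystander
- cup: small steel cup, 60 mm across, 40 mm high; bystander
- jar: amber jar, 60 mm across, 90 mm high; bystander
Things that resemble listed ones, but are neither listed nor needed, are in the scene too. What is shaped like the bar4 but green or pink is not meant.

How it is judged:
On the way, in this order (a step that is already met when the one before it is completed fails the run):
1. every heavy bar lies on the floor of the stock box and every light one on the floor of the tray (by the force with which it rests there) (((x of bar1 in the frame of stock_box between -0.062 and 0.062 m and y of bar1 in the frame of stock_box between -0.097 and 0.097 m and z of bar1 in the frame of stock_box between -0.002 and 0.02 m and contact force between bar1 and stock_box above 2.5 N) or (x of bar1 in the frame of tray between -0.057 and 0.057 m and y of bar1 in the frame of tray between -0.073 and 0.073 m and z of bar1 in the frame of tray between -0.002 and 0.02 m and contact force between bar1 and tray below 2.5 N)) and ((x of bar2 in the frame of stock_box between -0.062 and 0.062 m and y of bar2 in the frame of stock_box between -0.097 and 0.097 m and z of bar2 in the frame of stock_box between -0.002 and 0.02 m and contact force between bar2 and stock_box above 2.5 N) or (x of bar2 in the frame of tray between -0.057 and 0.057 m and y of bar2 in the frame of tray between -0.073 and 0.073 m and z of bar2 in the frame of tray between -0.002 and 0.02 m and contact force between bar2 and tray below 2.5 N)) and ((x of bar3 in the frame of stock_box between -0.062 and 0.062 m and y of bar3 in the frame of stock_box between -0.097 and 0.097 m and z of bar3 in the frame of stock_box between -0.002 and 0.02 m and contact force between bar3 and stock_box above 2.5 N) or (x of bar3 in the frame of tray between -0.057 and 0.057 m and y of bar3 in the frame of tray between -0.073 and 0.073 m and z of bar3 in the frame of tray between -0.002 and 0.02 m and contact force between bar3 and tray below 2.5 N)) and ((x of bar4 in the frame of stock_box between -0.062 and 0.062 m and y of bar4 in the frame of stock_box between -0.097 and 0.097 m and z of bar4 in the frame of stock_box between -0.002 and 0.02 m and contact force between bar4 and stock_box above 2.5 N) or (x of bar4 in the frame of tray between -0.057 and 0.057 m and y of bar4 in the frame of tray between -0.073 and 0.073 m and z of bar4 in the frame of tray between -0.002 and 0.02 m and contact force between bar4 and tray below 2.5 N)) and ((x of bar5 in the frame of stock_box between -0.062 and 0.062 m and y of bar5 in the frame of stock_box between -0.097 and 0.097 m and z of bar5 in the frame of stock_box between -0.002 and 0.02 m and contact force between bar5 and stock_box above 2.5 N) or (x of bar5 in the frame of tray between -0.057 and 0.057 m and y of bar5 in the frame of tray between -0.073 and 0.073 m and z of bar5 in the frame of tray between -0.002 and 0.02 m and contact force between bar5 and tray below 2.5 N))), for 0.2 s.
2. the lid is fully shut (value of joint lid below 0.025 rad), for 0.2 s.
3. the lock pin is down through tongue and ear (horizontal distance between pin_tip and ear_hole below 0.006 m and z of pin_tip in the frame of stock_box below 0.02 m and angle between pin's own z axis and vertical below 0.2 rad), for 0.2 s.
At the end, for the whole second after the job is handed in: Each bar on the box's floor, pressing over 2.5 N on it, or on the tray's, under 2.5 N; lid below 0.025 rad; pin upright (0.2 rad), within 6 mm of the ear hole's axis, tip under 20 mm above the bench; hammer, screwdriver, cup and jar within 50 mm of their starts (all of step 1 and all of step 3 and value of joint lid below 0.025 rad and linear speed of pin below 0.03 m/s and distance of each of hammer, screwdriver, cup, jar from where it was at the start of the episode below 0.05 m); the robot touches nothing.
It fails at once if the hammer is knocked aside (distance of hammer from where it was at the start of the episode above 0.05 m).
It fails at once if the screwdriver is knocked aside (distance of screwdriver from where it was at the start of the episode above 0.05 m).
It fails at once if the cup is knocked aside (distance of cup from where it was at the start of the episode above 0.05 m).
It fails at once if the jar is knocked aside (distance of jar from where it was at the start of the episode above 0.05 m).
Of bar1, bar4, bar5 only 1 to 3 are there at a start; the rules pass over those that are not, and their reading is None.
At some moment in a run one of bar1, bar2, bar3, bar4, bar5 may be knocked a few centimetres aside while the robot is not near it.
It also fails if it takes over 210 s, if anything falls off the work surface, if the arm or the gripper's body presses on something with over 40 N, if the wrist force passes 120 N, or if a joint passes its speed limit or range.

## Working session

There is one attempt and no reset: what is moved stays moved. The work goes in short steps, Python scripts to look and compute and a tool call to move; the robot and the scene stay as the last step left them, time stands still between calls to the robot, and variables do not carry over. Pictures are saved under pics/ and viewed, at most 14 in all, crops included, and the job is handed in when it is done.

Besides the shell and the picture viewer there is one more tool, called after "Request:" as a command line: name --argument value ..., lists and objects as JSON in quotes. move_arm: Moves the arm, as the interface text tells. Its arguments: {"type":"object","properties":{"series":{"type":"array"},"newtons":{"type":"number"}},"required":["series"]}

```bash
ls; mkdir -p pics
python3 - <<'E'
from bench import r
import cv2,numpy as np
np.set_printoptions(precision=4,suppress=True)
print(r.get_state())
for n in("scene","top","wrist"):
    im,d=r.grab_frame(n); cv2.imwrite(f"pics/{n}0.png",im); np.save(f"{n}0.npy",d)
    print(n,r.get_calibration(n), d.min(),d.max())
E
```

```text
pics
{'t': 0.0, 'joints': array([-1.3341,  0.4778,  0.0224,  1.5565, -0.0115,  1.1093, -0.0831]), 'dq': array([ 0.0008, -0.0005,  0.0001,  0.0012, -0.0006, -0.0006,  0.0002]), 'tau': array([ -0.0004, -58.2852,   1.5342, -27.262 ,  -0.0545,   0.0171,
         0.0002]), 'position': array([0.228 , 0.6346, 0.1875]), 'ee_rot': array([-0.0001,  0.1715,  0.9852, -0.0009]), 'contact_force': array([-0.2127,  0.6527, -0.0335]), 'ft_torque': array([-0.0386,  0.0147, -0.0159]), 'gripper_force': 0.0, 'gripper_width': 0.08823803771296318}
scene {'intrinsics': array([[356.143 ,   0.    , 257.3375],
       [  0.    , 356.143 , 193.3931],
       [  0.    ,   0.    ,   1.    ]]), 'view': array([[-0.0265,  0.9996, -0.0059,  0.1197],
       [-0.7509, -0.016 ,  0.6602,  0.3418],
       [ 0.6599,  0.0219,  0.7511, -1.3592],
       [ 0.    ,  0.    ,  0.    ,  1.    ]])} 0.0 3.5031247
top {'intrinsics': array([[485.2134,   0.    , 255.526 ],
       [  0.    , 485.2134, 194.4681],
       [  0.    ,   0.    ,   1.    ]]), 'view': array([[ 0.0005, -0.9998, -0.0199, -0.0787],
       [ 0.9948, -0.0016,  0.1019, -0.5656],
       [-0.1019, -0.0198,  0.9946, -1.3741],
       [ 0.    ,  0.    ,  0.    ,  1.    ]])} 0.0 2.3171754
wrist {'intrinsics': array([[292.3301,   0.    , 250.2452],
       [  0.    , 292.3301, 195.2634],
       [  0.    ,   0.    ,   1.    ]]), 'tool_from_camera': array([[-0.0006,  0.9647,  0.2633,  0.0735],
       [ 1.    ,  0.0008, -0.0005, -0.0012],
       [-0.0007,  0.2633, -0.9647, -0.1981],
       [ 0.    ,  0.    ,  0.    ,  1.    ]])} 0.0 1.2457515
```

Run:
```python
import cv2
im=cv2.imread("pics/top0.png"); cv2.imwrite("pics/top0b.png",cv2.resize(im,(800,600),interpolation=cv2.INTER_CUBIC))
```

```text
(no output)
```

View pics/top0b.png

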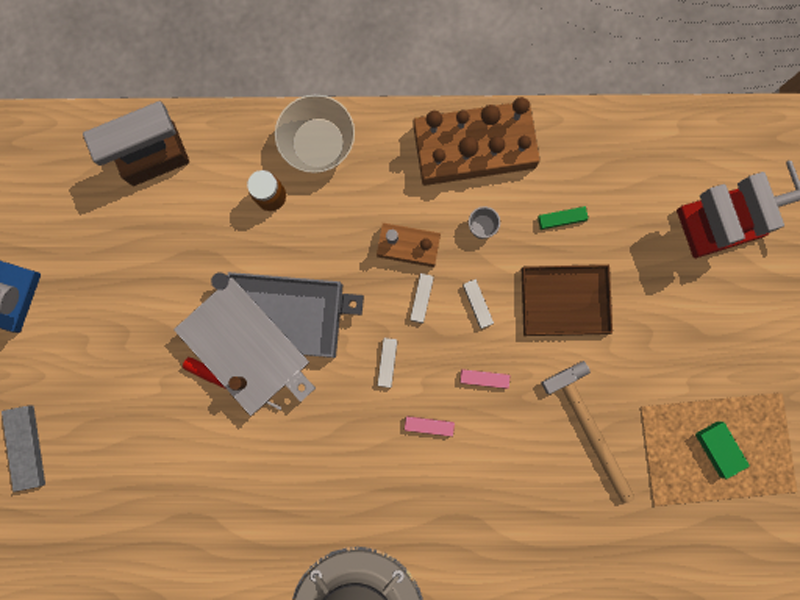

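View pics/scene0.png

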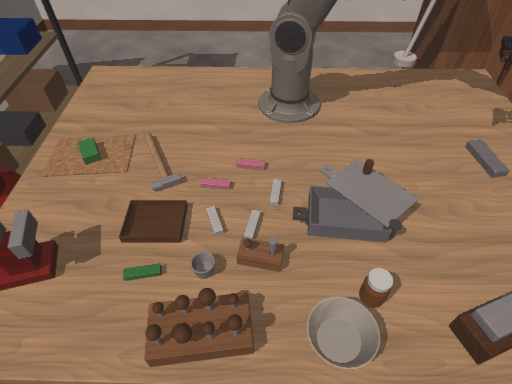

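The top view shows three grey-white bars at 800-scale pixels (422,298), (477,304) and (387,363). The box is at (290,315) with its lid part open: knob (237,383), pivot post (222,282). The screwdriver is under the lid at (200,370). The pin is at (392,236) on the punch block, the tray at (566,300), the ear at (352,304), the cup at (484,222), the jar at (264,187), and the hammer from (565,378) to (630,500). The scene view agrees and shows no other grey bars.

```bash
cat > h.py <<'E'
from bench import r
import cv2,numpy as np
from scipy.spatial.transform import Rotation as R
np.set_printoptions(precision=4,suppress=True)
def pose():
    s=r.get_state(); w,x,y,z=s["ee_rot"]; T=np.eye(4); T[:3,:3]=R.from_quat([x,y,z,w]).as_matrix(); T[:3,3]=s["position"]; return T
def cam(n,T=None):
    c=r.get_calibration(n)
    return c["intrinsics"],(np.linalg.inv(c["view"]) if n!="wrist" else T@c["tool_from_camera"])
def ray(uv,z,K,W):   # pixels -> world points on plane z
    uv=np.atleast_2d(uv).astype(float)
    d=np.c_[(uv[:,0]-K[0,2])/K[0,0],-(uv[:,1]-K[1,2])/K[1,1],-np.ones(len(uv))]@W[:3,:3].T
    o=W[:3,3]; return o+d*((z-o[2])/d[:,2])[:,None]
def px(p,K,W):
    q=(np.atleast_2d(p)-W[:3,3])@W[:3,:3]
    return np.c_[K[0,0]*q[:,0]/-q[:,2]+K[0,2],-K[1,1]*q[:,1]/-q[:,2]+K[1,2]]
def blobs(m,amin=15,amax=1e9):
    cs,_=cv2.findContours(m.astype(np.uint8),cv2.RETR_EXTERNAL,cv2.CHAIN_APPROX_NONE)
    return [c for c in cs if amin<=cv2.contourArea(c)<=amax]
def rect(c,z,K,W):  # contour -> centre, long-axis yaw, sizes in mm on plane z
    p=ray(c[:,0,:],z,K,W)[:,:2].astype(np.float32)
    (x,y),(a,b),an=cv2.minAreaRect(p*1000)
    if a<b: a,b,an=b,a,an+90
    return x/1000,y/1000,(an+90)%180-90,a,b
def goto(p,yaw,T=None):
    """shift/turn in move units from present pose to TCP p, pointing down, tool-y (closing line) at yaw deg"""
    T=pose() if T is None else T
    best=None
    for k in(0,180):
        a=np.radians(yaw+k); y=np.array([np.cos(a),np.sin(a),0]); zz=np.array([0,0,-1.]); G=np.c_[np.cross(y,zz),y,zz]
        rv=R.from_matrix(T[:3,:3].T@G).as_rotvec()
        if best is None or np.linalg.norm(rv)<np.linalg.norm(best): best=rv
    print("shift/100mm",(T[:3,:3].T@(np.array(p)-T[:3,3]))/.1,"turn/120deg",np.degrees(best)/120)
E
python3 - <<'E'
from h import *
im=cv2.imread("pics/top0.png");d=np.load("top0.npy");K,W=cam("top")
hsv=cv2.cvtColor(im,cv2.COLOR_BGR2HSV);S,V=hsv[...,1],hsv[...,2]
for c in blobs((S<40)&(V>165),60,2000):
    u=c[:,0].mean(0); 
    if u[1]>70: print("bar?",u,cv2.contourArea(c),np.array(rect(c,.018,K,W)))
# heights of key pixels from the depth picture
for n,(u,v) in dict(knob=(237,382),post=(222,282),pin=(392,235),punch=(425,244),hole_l=(300,386),ear=(353,303),tray=(566,300),boxfl=(300,310)).items():
    u=u*.64;v=v*.64;ui,vi=int(round(u)),int(round(v));D=d[vi,ui]
    p=W[:3,:3]@[ (u-K[0,2])/K[0,0]*D,-(v-K[1,2])/K[1,1]*D,-D]+W[:3,3]; print(n,p,im[vi,ui])
big=cv2.resize(im[140:285,100:410],None,fx=2.58,fy=2.58,interpolation=cv2.INTER_CUBIC);cv2.imwrite("pics/crop1.png",big)
E
```

```text
bar? [247.4247 231.726 ] 217.5 [ 0.4589 -0.0557 -7.0735 88.2796 24.0138]
bar? [305.8971 193.9559] 212.0 [ 0.5683 -0.225  21.6438 87.5231 23.673 ]
bar? [269.5211 190.2535] 208.5 [  0.5789  -0.1198 -12.8189  87.3665  23.5806]
bar? [167.2653 117.6735] 228.5 [ 0.7968  0.1828  0.9875 51.8029 50.7015]
knob [0.4217 0.2004 0.1085] [33 56 93]
post [0.603  0.2436 0.0586] [71 69 72]
pin [ 0.6815 -0.0675  0.0964] [137 139 147]
punch [ 0.6704 -0.1264  0.0672] [34 55 90]
hole_l [ 0.4142  0.1075 -0.0022] [ 90 139 185]
ear [0.5699 0.0087 0.0033] [ 93 142 190]
tray [ 0.5748 -0.3912  0.0039] [36 60 98]
boxfl [0.5563 0.108  0.0079] [113 111 114]
```

View pics/crop1.png

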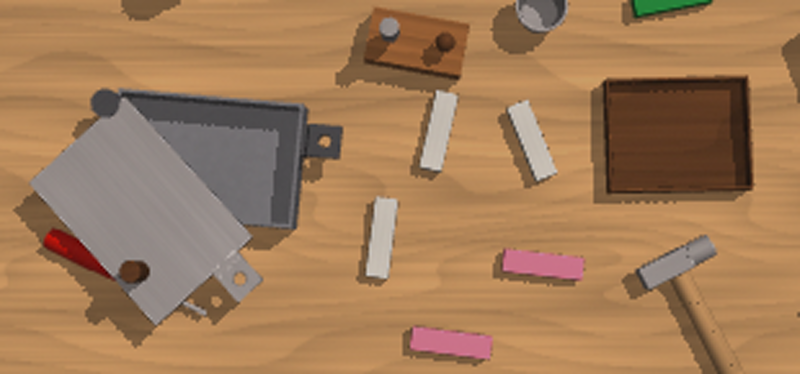

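The crop shows the tongue hole at full-frame pixel (193.0,248.5), the ear hole at (226.0,195.0), and the pivot post top at (141,179.5).

Run:
```python
from h import *
im=cv2.imread("pics/top0.png");K,W=cam("top");hsv=cv2.cvtColor(im,cv2.COLOR_BGR2HSV);H,S,V=cv2.split(hsv)
ear=ray((226,195),.042,K,W)[0];post=ray((141.1,179.5),.058,K,W)[0];lh=ray((193,248.5),.055,K,W)[0]
print("ear",ear,"post",post,"dist",np.linalg.norm((ear-post)[:2]),"exp",np.hypot(20,244)," lid dist",np.linalg.norm((lh-post)[:2]))
a=lambda v:np.arctan2(v[1],v[0])
yaw=a(ear-post)-a(np.array([-.02,-.244]));print("box yaw deg",np.degrees(yaw),"lid",a(ear-post)-a(lh-post))
c,s=np.cos(yaw),np.sin(yaw);Rz=np.array([[c,-s],[s,c]]);print("box origin via ear",ear[:2]-Rz@[.03,-.13],"via post",post[:2]-Rz@[.05,.114])
# tray, dark brown
for cc in blobs((V<110)&(S>120)&(H<25),20):
    u=cc[:,0].mean(0)
    if u[1]>110: print(u,cv2.contourArea(cc),"z25",np.array(rect(cc,.025,K,W)),"z.1",ray(u,.1,K,W)[0])
x,y,w,h=236,140,30,22
print(V[140:162,240:262])
```

```text
ear [0.5627 0.0053 0.042 ] post [0.6059 0.2466 0.058 ] dist 0.24517267017103714 exp 244.8182999695897  lid dist 0.2466890340562818
box yaw deg -5.453120453215506 lid 0.7373295146016392
box origin via ear [0.5452 0.1375] via post [0.5453 0.1379]
[388.9211 303.4605] 40.0 z25 [  0.2555  -0.455   26.4743 107.8882   6.3457] z.1 [ 0.2656 -0.4362  0.1   ]
[369.5    266.9651] 46.0 z25 [  0.3568  -0.3993  26.72   115.9162  15.043 ] z.1 [ 0.3619 -0.3869  0.1   ]
[151.5769 244.8462] 56.0 z25 [  0.4216   0.219  -89.964   29.0376  20.0441] z.1 [0.4207 0.2026 0.1   ]
[129.1186 240.6949] 31.5 z25 [ 0.4326  0.2847 66.9521 89.9413  9.417 ] z.1 [0.4319 0.2644 0.1   ]
[420.0217 178.4783] 64.0 z25 [ 0.61   -0.5539 89.8688 63.1928 11.6478] z.1 [ 0.6014 -0.5299  0.1   ]
[440.7778 176.9259] 22.5 z25 [ 0.6157 -0.6142 89.8663 34.5717  5.8231] z.1 [ 0.6055 -0.5863  0.1   ]
[359.5258 191.3662] 2435.5 z25 [  0.5722  -0.3804 -88.8178 175.5561 129.0789] z.1 [ 0.5663 -0.3646  0.1   ]
[269.3611 158.6944] 76.0 z25 [  0.6706  -0.119  -44.8037  43.6454  20.7704] z.1 [ 0.6574 -0.1186  0.1   ]
[254.7308 163.7308] 115.0 
[... 1740 characters left out ...]
6  56  58  63 120 135 135 135
  133 135 139 142]
 [118 117 143 103  99  99  98  97  77  58  58  59  59  96 140 140 139 139
  138 137 135 134]
 [111 109 106 103 103 103 102 101 101  98  87 104 103 146 144 144 144 142
  142 141 139 139]
 [108 108 102 103 103 103 104 103 104 103 105 155 155 154 152 150 148 146
  146 144 143 143]
 [108 106  93  93  95  96  98 101 102 102 155 158 157 158 156 157 157 156
  154 153 150 148]
 [109 106  94  95  94  95  93  93  93  96 144 147 149 152 154 156 156 156
  156 156 155 155]
 [109  99  95  95  94  94  94  94  96 141 142 139 139 140 141 143 145 147
  145 142 145 147]
 [112 102  99  98  97  96  96  98 143 143 142 143 141 142 140 140 139 140
  139 139 140 141]]
```

Run:
```python
from h import *
T=pose();print(T)
im=cv2.imread("pics/top0.png");K,W=cam("top")
k=ray((151.9,245),.103,K,W)[0];print("knob",k)
q=np.array([(607,80),(748,76),(752,190),(605,192)])/2.58+[100,140];P=ray(q,.025,K,W);print("tray",P.mean(0),P)
piv=np.array([.606,.2468]);v=k[:2]-piv;print(np.hypot(*v))
yaw=np.degrees(np.arctan2(T[1,1],T[0,1]));print(yaw)
goto([k[0],k[1],.15],yaw);goto([k[0],k[1],.08],yaw)
# lid arc in tool axes, from the knob
for a in (.12,.24,.36,.48,.6,.72,.84,.96,1.02):
    c,s=np.cos(-a),np.sin(-a);w=np.array([[c,-s],[s,c]])@v-v;print(a,T[:3,:3].T@np.r_[w,0]/.1)
```

```text
[[-0.9411  0.338  -0.0003  0.228 ]
 [ 0.338   0.9411 -0.0013  0.6348]
 [-0.0001 -0.0013 -1.      0.1877]
 [ 0.      0.      0.      1.    ]]
knob [0.4203 0.201  0.103 ]
tray [ 0.5725 -0.3884  0.025 ] [[ 0.6339 -0.3104  0.025 ]
 [ 0.6381 -0.4682  0.025 ]
 [ 0.51   -0.4691  0.025 ]
 [ 0.5079 -0.3061  0.025 ]]
0.19126691463967613
70.24528742952039
shift/100mm [-3.2756 -3.4321  0.3824] turn/120deg [-0.0006  0.0001  0.    ]
shift/100mm [-3.2756 -3.4312  1.0824] turn/120deg [-0.0006  0.0001  0.    ]
0.12 [ 0.1153  0.1983 -0.0003]
0.24 [ 0.2059  0.409  -0.0006]
0.36 [ 0.2707  0.6291 -0.0009]
0.48 [ 0.3087  0.8553 -0.0012]
0.6 [ 0.3194  1.0844 -0.0015]
0.72 [ 0.3025  1.3132 -0.0018]
0.84 [ 0.2584  1.5383 -0.0021]
0.96 [ 0.1876  1.7565 -0.0023]
1.02 [ 0.1426  1.862  -0.0025]
```

Request:
move_arm --series '[-0.82,-0.86,0,0,0,0,-1,-0.82,-0.86,0,0,0,0,-1,-0.82,-0.86,0,0,0,0,-1]' --newtons 12

```text
t: 0.4
position: [0.277, 0.5242, 0.1878]
ee_rot: [0.0, 0.172, 0.985, -0.001]
contact_force: [1.2, 0.2, 0.5]
gripper_width: 0.0876
gripper_force: 0.0
```

Request:
move_arm --series '[-0.82,-0.86,0,0,0,0,-1,-0.82,-0.86,0,0,0,0,-1,-0.82,-0.86,0,0,0,0,-1]'

```text
t: 0.65
position: [0.3253, 0.4149, 0.1882]
ee_rot: [0.0, 0.172, 0.985, -0.0]
contact_force: [0.8, 0.0, -0.1]
gripper_width: 0.0879
gripper_force: 0.0
```

Request:
move_arm --series '[-0.82,-0.86,0,0,0,0,-1,-0.82,-0.86,0,0,0,0,-1,-0.82,-0.86,0,0,0,0,-1]'

```text
t: 0.9
position: [0.3732, 0.3064, 0.1884]
ee_rot: [0.0, 0.172, 0.985, -0.0]
contact_force: [0.7, -0.0, -0.6]
gripper_width: 0.0877
gripper_force: 0.0
```

Request:
move_arm --series '[-0.81,-0.85,0.38,0,0,0,-1,-0.81,-0.85,0.38,0,0,0,-1,-0.81,-0.85,0.38,0,0,0,-1,-0.81,-0.85,0.38,0,0,0,-1]'

```text
t: 1.23
position: [0.421, 0.1936, 0.1486]
ee_rot: [-0.001, 0.176, 0.984, -0.002]
contact_force: [-1.0, 0.3, 0.4]
gripper_width: 0.0877
gripper_force: 0.0
```

Request:
move_arm --series '[0,0.05,0.35,0,0,0,-1,0,0.05,0.7,0,0,0,-1,0,0.05,0.7,0,0,0,-1]'

```text
t: 1.48
position: [0.418, 0.2046, 0.0758]
ee_rot: [-0.003, 0.171, 0.985, -0.003]
contact_force: [-0.4, -1.4, -0.1]
gripper_width: 0.088
gripper_force: 0.0
```

Request:
move_arm --series '[0,0,0,0,0,0,1,0,0,0,0,0,0,1,0,0,0,0,0,0,1,0,0,0,0,0,0,1,0,0,0,0,0,0,1]'

```text
t: 1.9
position: [0.4224, 0.2073, 0.0818]
ee_rot: [0.001, 0.171, 0.985, 0.001]
contact_force: [0.7, 0.2, 0.5]
gripper_width: 0.0584
gripper_force: 0.0
```

Request:
move_arm --series '[0,0,0,0,0,0,1,0,0,0,0,0,0,1,0,0,0,0,0,0,1]'

```text
t: 2.15
position: [0.4218, 0.2067, 0.0807]
ee_rot: [0.0, 0.172, 0.985, 0.0]
contact_force: [0.4, 0.6, 0.5]
gripper_width: 0.0381
gripper_force: 0.0
```

Request:
move_arm --series '[0,0,0,0,0,0,1,0,0,0,0,0,0,1,0,0,0,0,0,0,1,0,0,0,0,0,0,1]'

```text
t: 2.48
position: [0.4216, 0.2066, 0.0804]
ee_rot: [-0.0, 0.172, 0.985, -0.0]
contact_force: [0.2, -0.4, 0.0]
gripper_width: 0.0117
gripper_force: 0.0
```

Request:
move_arm --series '[0.115,0.2,0,0,0,0,1,0.205,0.41,0,0,0,0,1,0.27,0.63,0,0,0,0,1,0.31,0.855,0,0,0,0,1,0.31,0.855,0,0,0,0,1]'

```text
t: 2.9
position: [0.4215, 0.3029, 0.0807]
ee_rot: [0.0, 0.169, 0.986, 0.002]
contact_force: [0.5, 1.0, -0.0]
gripper_width: -0.0001
gripper_force: 0.0
```

Request:
move_arm --series '[0.01,0.23,0,0,0,0,1,-0.005,0.46,0,0,0,0,1,-0.05,0.68,0,0,0,0,1,-0.12,0.9,0,0,0,0,1,-0.165,1.0,0,0,0,0,1]'

```text
t: 3.32
position: [0.4716, 0.3883, 0.0804]
ee_rot: [0.0, 0.171, 0.985, 0.001]
contact_force: [-0.5, 0.5, 0.0]
gripper_width: 0.0002
gripper_force: 0.0
```

Request:
move_arm --series '[0,0,0,0,0,0,-0.2,0,0,0,0,0,0,-0.2,0,0,0,0,0,0,-0.2]'

```text
t: 3.57
position: [0.4701, 0.3846, 0.0801]
ee_rot: [-0.0, 0.172, 0.985, -0.001]
contact_force: [-0.8, 0.0, -0.4]
gripper_width: 0.0171
gripper_force: 0.0
```

Request:
move_arm --series '[0,0,-0.4,0,0,0,-0.2,0,0,-0.8,0,0,0,-0.2,0,0,-0.8,0,0,0,-0.2]'

```text
t: 3.82
position: [0.4739, 0.3877, 0.1678]
ee_rot: [0.003, 0.172, 0.985, 0.004]
contact_force: [0.8, 1.5, -0.1]
gripper_width: 0.0365
gripper_force: 0.0
```

The gripper closed to zero, so it missed the knob. Looking again.

Run:
```python
from h import *
im,d=r.grab_frame("top"); cv2.imwrite("pics/top1.png",im)
im2,d2=r.grab_frame("scene");
a=cv2.resize(im[140:300,60:260],(800,640))[:600]; b=im2[130:290,250:450]
cv2.imwrite("pics/c2.png",np.hstack([cv2.resize(im[140:300,60:260],(400,320)),cv2.resize(b,(400,320))]))
```

```text
(no output)
```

View pics/c2.png

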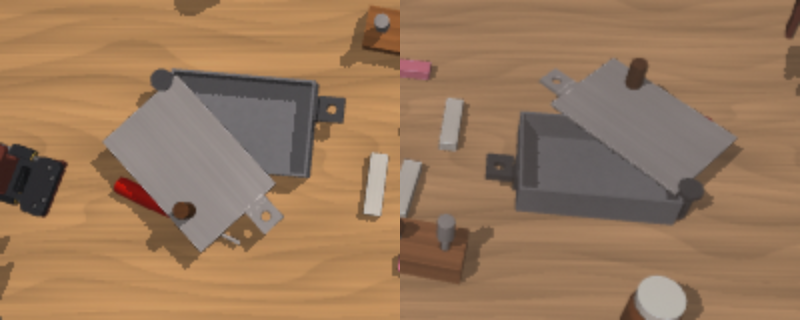

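The lid has not moved: the knob is still at top px (151.5,245). I'll check with the wrist camera.

Run:
```python
from h import *
T=pose();im,d=r.grab_frame("wrist");np.save("w1.npy",d);np.save("w1T.npy",T);K,W=cam("wrist",T)
P=[[.4203,.201,.103],[.606,.2468,.058],[.474,.388,.168],[.5627,.0053,.048]]
uv=px(P,K,W);print(T[:3,3],uv)
for u in uv: cv2.circle(im,(int(u[0]),int(u[1])),4,(0,0,255),1)
cv2.imwrite("pics/w1.png",im)
K,W=cam("top");print(px(P,K,W)); print(r.get_state()["gripper_width"])
```

```text
[0.4713 0.3859 0.1624] [[ 44.8865 214.1382]
 [181.0989 325.475 ]
 [256.0113 226.5517]
 [ -3.1347 347.6983]]
[[151.9117 244.9962]
 [141.0311 179.4627]
 [ 75.0499 224.2602]
 [225.8153 194.7994]]
0.04916072911194094
```

View pics/w1.png

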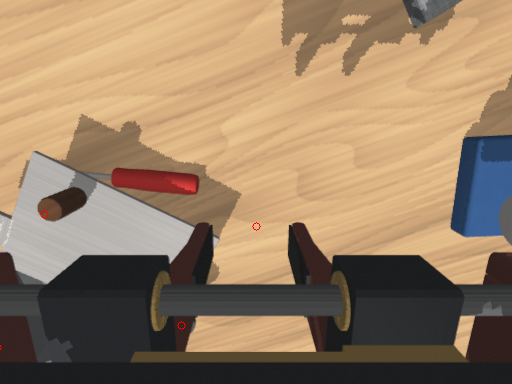

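```bash
cat >> h.py <<'E'
def cloud(n,d,K,W):
    v,u=np.mgrid[:d.shape[0],:d.shape[1]]
    q=np.stack([(u-K[0,2])/K[0,0]*d,-(v-K[1,2])/K[1,1]*d,-d],-1); p=q@W[:3,:3].T+W[:3,3]; p[d==0]=np.nan; return p
E
python3 - <<'E'
from h import *
T=pose();print(T[:3,3],r.get_state()["joints"])
for n in("top","scene"):
    im,d=r.grab_frame(n);K,W=cam(n);p=cloud(n,d,K,W)
    for lo,hi in((.13,.19),(.19,.25),(.25,.32),(.32,.4)):
        m=(p[...,2]>lo)&(p[...,2]<hi)&(abs(p[...,0]-T[0,3])<.2)&(abs(p[...,1]-T[1,3])<.2)
        if m.sum()>5:
            q=p[m]; t=(q-T[:3,3])@T[:3,:3]; print(n,lo,m.sum(),"tool x",np.percentile(t[:,0],[3,97]),"y",np.percentile(t[:,1],[3,97]))
    if n=="top":
        m=(p[...,2]>.075)&(abs(p[...,0]-.42)<.05)&(abs(p[...,1]-.2)<.05);print("knob",m.sum(),p[m].mean(0),p[m][:,2].max())
p=cloud("wrist",np.load("w1.npy"),*cam("wrist",np.load("w1T.npy")))
m=(p[...,2]>.075)&(p[...,2]<.12)&(abs(p[...,0]-.42)<.08)&(abs(p[...,1]-.2)<.08);print("knob wrist",m.sum(),p[m].mean(0),np.percentile(p[m],[2,98],axis=0))
E
```

```text
[0.4703 0.3852 0.1607] [-0.9342  0.3963  0.1899  1.7618 -0.0874  0.9914  0.5146]
top 0.25 660 tool x [-0.034   0.0296] y [-0.0895  0.0619]
top 0.32 617 tool x [-0.0347  0.0286] y [-0.0844 -0.0135]
knob 160 [0.3971 0.2256 0.3755] 0.6653979159654982
scene 0.19 259 tool x [-0.0124  0.01  ] y [-0.0367  0.0351]
scene 0.25 1851 tool x [-0.0337  0.0231] y [-0.0852  0.0733]
scene 0.32 1242 tool x [-0.0379  0.012 ] y [-0.0407  0.0286]
knob wrist 945 [0.4174 0.213  0.0971] [[0.4068 0.1994 0.0763]
 [0.4286 0.2199 0.1058]]
```

Run:
```python
from h import *
T=pose();im,d=r.grab_frame("scene");p=cloud("scene",d,*cam("scene"));t=(p-T[:3,3])@T[:3,:3]
m=(abs(t[...,0])<.05)&(abs(t[...,1])<.06)&(t[...,2]<.08)&(t[...,2]>-.2)
h,e=np.histogram(t[m][:,2],bins=14,range=(-.1,.04));print(h,e)
Tw=np.load("w1T.npy");p=cloud("w",np.load("w1.npy"),*cam("wrist",Tw));t=(p-Tw[:3,3])@Tw[:3,:3]
m=(abs(t[...,0])<.05)&(abs(t[...,1])<.06)&(t[...,2]<.08);h,e=np.histogram(t[m][:,2],bins=18,range=(-.1,.08));print(h)
for a,b in((196,240),(205,232),(208,228),(300,235)): print(t[b,a])
u,v=px(T[:3,3],*cam("scene"))[0];u,v=int(u),int(v);print(u,v)
c=im[max(v-80,0):v+80,max(u-120,0):min(u+80,512)];cv2.imwrite("pics/s2.png",cv2.resize(c,None,fx=3,fy=3))
```

```text
[59 55 47 43 46 41 25  0  0  0  0  0  0  0] [-0.1  -0.09 -0.08 -0.07 -0.06 -0.05 -0.04 -0.03 -0.02 -0.01  0.    0.01
  0.02  0.03  0.04]
[825 802 685 559 475 381 134   0   0   0   0   0   0   0   0   0   0   0]
[ 0.013  -0.0285 -0.062 ]
[ 0.0126 -0.0256 -0.0506]
[ 0.0123 -0.025  -0.0439]
[ 0.0131  0.0249 -0.0559]
447 159
```

View pics/s2.png

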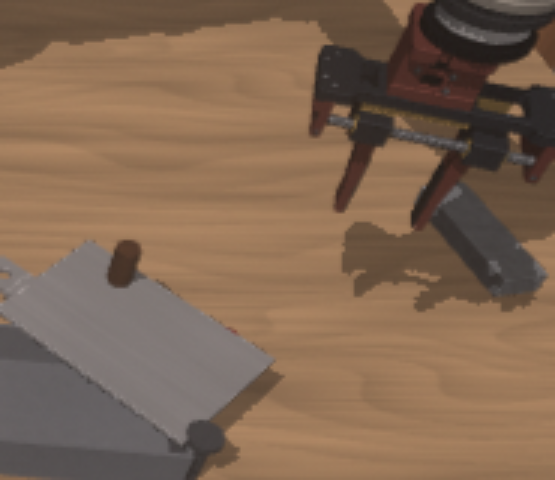

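The scene picture shows the gripper above the bench beside the grey block. Both cameras put the real fingertips about 35 mm short of the reported TCP, which explains the miss: the fingers closed above the knob. I'll measure that offset more exactly.

Run:
```python
from h import *
T=pose();im,d=r.grab_frame("scene");t=(cloud("s",d,*cam("scene"))-T[:3,3])@T[:3,:3]
t2=(cloud("w",r.grab_frame("wrist")[1],*cam("wrist",T))-T[:3,3])@T[:3,:3]
for t in(t,t2):
    m=(abs(t[...,0])<.05)&(abs(t[...,1])<.06)&(t[...,2]<.02)&(t[...,2]>-.15);q=t[m]
    print("tip z",np.sort(q[:,2])[-8:])
    for lo in(-.1,-.08,-.06,-.045): 
        k=q[(q[:,2]>lo)&(q[:,2]<lo+.015)];print(lo,"x",np.percentile(k[:,0],[2,98]),"y",np.sort(np.abs(k[:,1]))[[2,-3]], "ymean",k[:,1].mean())
yaw=np.degrees(np.arctan2(T[1,1],T[0,1]));print(yaw,T[:3,3],r.get_state()["gripper_width"])
goto([.420,.203,.15],yaw)
```

```text
tip z [-0.035  -0.0348 -0.0347 -0.0345 -0.0344 -0.0342 -0.0341 -0.0341]
-0.1 x [-0.0132  0.0079] y [0.0257 0.0401] ymean 0.005620655980813056
-0.08 x [-0.0136  0.0095] y [0.0259 0.0376] ymean 0.0025228172367027387
-0.06 x [-0.013   0.0095] y [0.0258 0.0355] ymean 0.0014493302561318824
-0.045 x [-0.0133  0.0054] y [0.0257 0.0355] ymean 0.003469247275466863
tip z [-0.036  -0.036  -0.036  -0.036  -0.0357 -0.0354 -0.0348 -0.0347]
-0.1 x [-0.0088  0.0134] y [0.025  0.0395] ymean -0.0008075594977713802
-0.08 x [-0.0056  0.0133] y [0.025  0.0379] ymean -0.0006659223630751976
-0.06 x [-0.0075  0.0132] y [0.0251 0.0361] ymean -0.0009716772961272756
-0.045 x [-0.0076  0.0131] y [0.0252 0.0358] ymean -0.001179542573272673
70.23689383765839 [0.4697 0.385  0.159 ] 0.05275868544527031
shift/100mm [-0.1462 -1.885   0.0958] turn/120deg [-0.0011 -0.0005  0.    ]
```

Request:
move_arm --series '[-0.07,-0.94,0,0,0,0,-1,-0.07,-0.94,0,0,0,0,-1,-0.07,-0.94,0,0,0,0,-1]'

```text
t: 4.47
position: [0.444, 0.2884, 0.1591]
ee_rot: [-0.001, 0.174, 0.985, -0.003]
contact_force: [0.0, -0.4, 0.1]
gripper_width: 0.0692
gripper_force: 0.0
```

Request:
move_arm --series '[-0.08,-0.94,0,0,0,0,-1,-0.08,-0.94,0,0,0,0,-1,-0.08,-0.94,0,0,0,0,-1,-0.08,-0.94,0,0,0,0,-1,-0.08,-0.94,0,0,0,0,-1]'

```text
t: 4.88
position: [0.4214, 0.2043, 0.1605]
ee_rot: [0.0, 0.172, 0.985, 0.0]
contact_force: [0.4, 0.7, 0.3]
gripper_width: 0.0879
gripper_force: 0.0
```

```bash
cat >> h.py <<'E'
TIP=.0345  # real fingertips sit this far behind the reported TCP
E
python3 - <<'E'
from h import *
T=pose();yaw=np.degrees(np.arctan2(T[1,1],T[0,1]));p=cloud("w",r.grab_frame("wrist")[1],*cam("wrist",T))
m=(p[...,2]>.094)&(p[...,2]<.115)&(abs(p[...,0]-.42)<.04)&(abs(p[...,1]-.205)<.04);print("knob",m.sum(),np.percentile(p[m],[1,50,99],axis=0))
print(T[:3,3],r.get_state()["gripper_width"]);goto([.42,.203,.033],yaw)
E
```

```text
knob 550 [[0.4063 0.197  0.0956]
 [0.4163 0.2084 0.1045]
 [0.428  0.2191 0.1061]]
[0.4214 0.2043 0.1605] 0.08771994503453444
shift/100mm [ 0.0078 -0.0291  1.2756] turn/120deg [0.0004 0.0001 0.0008]
```

Request:
move_arm --series '[0.04,0,0.4,0,0,0,-1,0.04,0,0.8,0,0,0,-1,0.04,0,0.8,0,0,0,-1]'

```text
t: 5.18
position: [0.4136, 0.205, 0.0749]
ee_rot: [-0.004, 0.17, 0.985, -0.004]
contact_force: [-0.2, -0.7, -0.3]
gripper_width: 0.0876
gripper_force: 0.0
```

Request:
move_arm --series '[0,0,0.3,0,0,0,-1,0,0,0.45,0,0,0,-0.2,0,0,0.45,0,0,0,1,0,0,0.45,0,0,0,1,0,0,0.45,0,0,0,1]'

```text
t: 5.6
position: [0.4187, 0.2067, 0.037]
ee_rot: [0.001, 0.171, 0.985, 0.001]
contact_force: [0.4, -0.2, -0.4]
gripper_width: 0.0648
gripper_force: 0.0
```

Request:
move_arm --series '[0,0,0,0,0,0,1,0,0,0,0,0,0,1,0,0,0,0,0,0,1,0,0,0,0,0,0,1,0,0,0,0,0,0,1]'

```text
t: 6.02
position: [0.4177, 0.2056, 0.0358]
ee_rot: [0.0, 0.172, 0.985, 0.0]
contact_force: [0.1, 0.3, -0.5]
gripper_width: 0.0312
gripper_force: 0.0
```

Request:
move_arm --series '[0,0,0,0,0,0,1,0,0,0,0,0,0,1,0,0,0,0,0,0,1]'

```text
t: 6.27
position: [0.4187, 0.2063, 0.0359]
ee_rot: [0.001, 0.172, 0.985, 0.001]
contact_force: [3.7, 2.6, -0.4]
gripper_width: 0.0239
gripper_force: 12.0
```

Knob gripped (24 mm). Now I'll swing the lid along the arc.

Request:
move_arm --series '[0.115,0.2,0,0,0,0,1,0.205,0.41,0,0,0,0,1,0.27,0.63,0,0,0,0,1,0.31,0.855,0,0,0,0,1,0.31,0.855,0,0,0,0,1]'

```text
t: 6.68
position: [0.4159, 0.3006, 0.0353]
ee_rot: [-0.001, 0.169, 0.986, 0.001]
contact_force: [-5.8, 3.4, 5.9]
gripper_width: 0.0236
gripper_force: 12.0
```

Request:
move_arm --series '[0.01,0.23,0,0,0,0,1,-0.005,0.46,0,0,0,0,1,-0.05,0.68,0,0,0,0,1,-0.12,0.9,0,0,0,0,1,-0.165,1.0,0,0,0,0,1]'

```text
t: 7.1
position: [0.4649, 0.3859, 0.0345]
ee_rot: [-0.002, 0.171, 0.985, -0.001]
contact_force: [-4.9, 1.7, 4.3]
gripper_width: 0.0237
gripper_force: 12.0
```

Request:
move_arm --series '[0,0,0,0,0,0,1,0,0,0,0,0,0,0.2,0,0,0,0,0,0,0.2,0,0,0,0,0,0,0,0,0,0,0,0,0,-0.2]'

```text
t: 7.52
position: [0.4667, 0.3835, 0.0355]
ee_rot: [0.0, 0.172, 0.985, -0.0]
contact_force: [0.5, -1.1, -0.1]
gripper_width: 0.045
gripper_force: 0.0
```

Request:
move_arm --series '[0,0,-0.4,0,0,0,-0.2,0,0,-0.8,0,0,0,-0.2,0,0,-0.8,0,0,0,-0.2]'

```text
t: 7.77
position: [0.4706, 0.3871, 0.1227]
ee_rot: [0.003, 0.172, 0.985, 0.004]
contact_force: [1.6, 0.9, -0.0]
gripper_width: 0.0525
gripper_force: 0.0
```

Request:
move_arm --series '[0,-0.3,-0.3,0,0,0,-0.2,0,-0.6,-0.4,0,0,0,-0.2,0,-0.9,-0.4,0,0,0,-0.2,0,-1,-0.4,0,0,0,-0.2]'

```text
t: 8.1
position: [0.4322, 0.2862, 0.1561]
ee_rot: [0.0, 0.173, 0.985, -0.0]
contact_force: [-0.9, -1.3, -0.5]
gripper_width: 0.0522
gripper_force: 0.0
```

Run:
```python
from h import *
im,d=r.grab_frame("top");cv2.imwrite("pics/top3.png",im)
K,W=cam("top");hsv=cv2.cvtColor(im,cv2.COLOR_BGR2HSV);S,V=hsv[...,1],hsv[...,2]
for c in blobs((S<40)&(V>165),60,2000):
    u=c[:,0].mean(0)
    if u[1]>125: print("bar?",u,np.array(rect(c,.018,K,W)))
T=pose();print(T[:3,3])
cv2.imwrite("pics/c3.png",cv2.resize(im[100:300,40:400],None,fx=2,fy=2))
for n,(x,y,a) in dict(b1=(.4589,-.0557,-7.07),b2=(.5789,-.1198,-12.8),b3=(.5683,-.225,21.6)).items(): print(n);goto([x,y,.15],a+90)
```

```text
bar? [247.4384 231.726 ] [ 0.4589 -0.0557 -7.0735 88.2796 24.0138]
bar? [305.8824 193.9559] [ 0.5682 -0.225  21.7753 87.52   23.7882]
bar? [269.5211 190.2535] [  0.5789  -0.1198 -12.8189  87.3665  23.5806]
[0.432  0.286  0.1558]
b1
shift/100mm [-1.4222 -3.1182  0.061 ] turn/120deg [-0.0006 -0.0002 -0.1079]
b2
shift/100mm [-2.7691 -3.3098  0.0609] turn/120deg [-0.0006 -0.0001 -0.0601]
b3
shift/100mm [-3.0295 -4.3345  0.0621] turn/120deg [-0.0005 -0.0003 -0.3468]
```

View pics/c3.png

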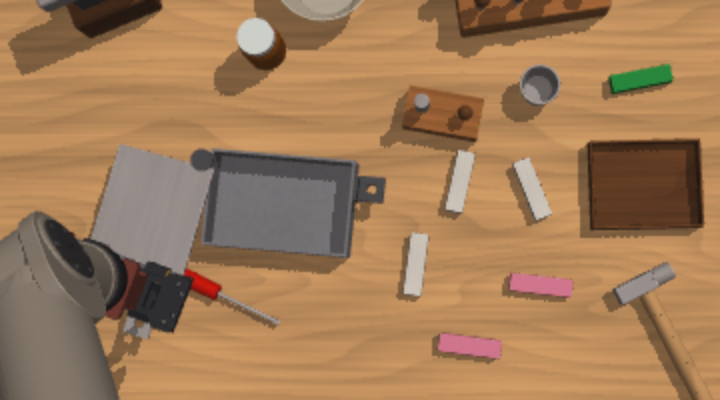

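The lid is clear of the box mouth, and the bars and everything else are undisturbed. Going to the nearest bar (b1).

Request:
move_arm --series '[-0.36,-0.78,0,0,0,0,-1,-0.36,-0.78,0,0,0,0,-1,-0.36,-0.78,0,0,0,0,-1]' --newtons 40

```text
t: 8.4
position: [0.4411, 0.1984, 0.1552]
ee_rot: [0.0, 0.175, 0.985, -0.001]
contact_force: [-0.4, -0.1, 0.0]
gripper_width: 0.0695
gripper_force: 0.0
```

Request:
move_arm --series '[-0.36,-0.78,0,0,0,0,-1,-0.36,-0.78,0,0,0,0,-1,-0.36,-0.78,0,0,0,0,-1]'

```text
t: 8.65
position: [0.4485, 0.1129, 0.1554]
ee_rot: [0.0, 0.176, 0.984, -0.001]
contact_force: [0.5, -1.2, -0.4]
gripper_width: 0.0867
gripper_force: 0.0
```

Request:
move_arm --series '[-0.36,-0.78,0,0,0,0,-1,-0.36,-0.78,0,0,0,0,-1,-0.36,-0.78,0,0,0,0,-1]'

```text
t: 8.9
position: [0.456, 0.0275, 0.1556]
ee_rot: [0.001, 0.176, 0.984, -0.001]
contact_force: [0.3, 0.2, 0.3]
gripper_width: 0.0878
gripper_force: 0.0
```

Request:
move_arm --series '[-0.34,-0.78,0.06,0,0,-0.108,-1,-0.34,-0.78,0.06,0,0,-0.108,-1,-0.34,-0.78,0.06,0,0,-0.108,-1,-0.34,-0.78,0.06,0,0,-0.108,-1,-0.34,-0.78,0.06,0,0,-0.108,-1]'

```text
t: 9.32
position: [0.4614, -0.0509, 0.1493]
ee_rot: [-0.0, 0.061, 0.998, -0.0]
contact_force: [-0.8, 0.4, 0.2]
gripper_width: 0.0877
gripper_force: 0.0
```

```bash
cat >> h.py <<'E'
def bars(n="top"):
    T=pose();im,d=r.grab_frame(n);K,W=cam(n,T);hsv=cv2.cvtColor(im,cv2.COLOR_BGR2HSV);S,V=hsv[...,1],hsv[...,2]
    o=[]
    for c in blobs((S<45)&(V>150),60 if n=="top" else 1200,9000):
        q=rect(c,.018,K,W)
        if 70<q[3]<100 and 18<q[4]<32: o.append(np.array(q))
    return o
E
python3 - <<'E'
from h import *
T=pose();print(T[:3,3]);print(*bars("wrist"),sep="\n");goto([.4589,-.0557,-.0305],82.9)
E
```

```text
[ 0.4614 -0.0509  0.1493]
[ 0.4558 -0.0545 -6.6096 89.0583 25.102 ]
shift/100mm [ 0.0174 -0.0621  1.7979] turn/120deg [ 0.0001 -0.0001  0.0021]
```

Request:
move_arm --series '[0.04,-0.05,0.4,0,0,0,-1,0.04,-0.05,0.8,0,0,0,-0.2,0.04,-0.05,0.95,0,0,0,-0.2,0.04,-0.05,0.95,0,0,0,-0.2]'

```text
t: 9.7
position: [0.4537, -0.0533, 0.0513]
ee_rot: [-0.003, 0.058, 0.998, -0.0]
contact_force: [0.3, 0.1, 1.2]
gripper_width: 0.0715
gripper_force: 0.0
```

Request:
move_arm --series '[0,0,0.3,0,0,0,-0.2,0,0,0.55,0,0,0,-0.2,0,0,0.75,0,0,0,-0.2,0,0,0.85,0,0,0,-0.2,0,0,0.85,0,0,0,-0.2]'

```text
t: 10.12
position: [0.4562, -0.0541, -0.0313]
ee_rot: [-0.001, 0.059, 0.998, 0.0]
contact_force: [-1.2, -0.2, 0.3]
gripper_width: 0.0526
gripper_force: 0.0
```

Request:
move_arm --series '[0,0,0,0,0,0,1,0,0,0,0,0,0,1,0,0,0,0,0,0,1,0,0,0,0,0,0,1,0,0,0,0,0,0,1]'

```text
t: 10.53
position: [0.4573, -0.0548, -0.0296]
ee_rot: [0.001, 0.059, 0.998, 0.0]
contact_force: [-0.7, 1.9, 7.8]
gripper_width: 0.0261
gripper_force: 40.0
```

Request:
move_arm --series '[0,0,-0.4,0,0,0,1,0,0,-0.8,0,0,0,1,0,0,-1,0,0,0,1,0,0,-1,0,0,0,1,0,0,-1,0,0,0,1]'

```text
t: 10.95
position: [0.4567, -0.0549, 0.0699]
ee_rot: [0.001, 0.059, 0.998, 0.0]
contact_force: [-0.5, 0.2, -4.9]
gripper_width: 0.0257
gripper_force: 40.0
```

Request:
move_arm --series '[0,0,-0.1,0,0,0,1,0,0,-0.1,0,0,0,1,0,0,-0.1,0,0,0,1,0,0,-0.1,0,0,0,1]'

```text
t: 11.28
position: [0.4557, -0.0553, 0.0786]
ee_rot: [-0.001, 0.059, 0.998, -0.0]
contact_force: [-0.0, -0.0, -4.3]
gripper_width: 0.0259
gripper_force: 40.0
```

Request:
move_arm --series '[0,0,0,0,0,0,1,0,0,0,0,0,0,1]'

```text
t: 11.45
position: [0.456, -0.0554, 0.0789]
ee_rot: [-0.001, 0.059, 0.998, -0.0]
contact_force: [-0.5, -0.8, -4.7]
gripper_width: 0.0258
gripper_force: 40.0
```

Request:
move_arm --series '[0,0,0,0,0,0,1,0,0,0,0,0,0,1]'

```text
t: 11.62
position: [0.4562, -0.0553, 0.0792]
ee_rot: [-0.0, 0.059, 0.998, -0.0]
contact_force: [-0.1, -1.4, -5.0]
gripper_width: 0.0255
gripper_force: 40.0
```

Run:
```python
from h import *
print(pose()[:3,3],r.get_state()["contact_force"],*bars())
c,s=np.cos(np.radians(-5.45)),np.sin(np.radians(-5.45))
for y in(.06,0,-.06):
    p=np.array([.5452,.1377])+[-s*y,c*y];print("box",y,p);goto([p[0],p[1],.08],84.55)
for y in(.044,0,-.044):
    print("tray",y);goto([.5725,-.388+y,.08],90)
```

```text
[ 0.4562 -0.0553  0.0792] [-0.0831 -1.351  -4.974 ] [  0.4321  -0.3866 -63.6891  83.8698  21.524 ] [ 0.568  -0.2249 21.1973 87.9789 23.8197] [  0.5794  -0.1198 -12.6357  88.3448  23.7123]
box 0.06 [0.5509 0.1974]
shift/100mm [-0.6397  2.6214 -0.0071] turn/120deg [-0.     -0.0001 -0.0113]
box 0 [0.5452 0.1377]
shift/100mm [-0.6539  2.0216 -0.007 ] turn/120deg [-0.     -0.0001 -0.0113]
box -0.06 [0.5395 0.078 ]
shift/100mm [-0.668   1.4217 -0.007 ] turn/120deg [-0.     -0.0001 -0.0113]
tray 0.044
shift/100mm [-1.4955 -2.7292 -0.0069] turn/120deg [-0.     -0.0001 -0.0567]
tray 0
shift/100mm [-1.5476 -3.1661 -0.0069] turn/120deg [-0.     -0.0001 -0.0567]
tray -0.044
shift/100mm [-1.5997 -3.603  -0.0069] turn/120deg [-0.     -0.0001 -0.0567]
```

Lift reads about 4.8 N, so b1 is silver and goes in the box at y +60 mm.

Request:
move_arm --series '[-0.07,0.29,0,0,0,0,1,-0.14,0.58,0,0,0,0,1,-0.21,0.87,0,0,0,0,1]'

```text
t: 11.92
position: [0.4879, 0.0293, 0.0796]
ee_rot: [0.0, 0.06, 0.998, 0.0]
contact_force: [0.7, -0.0, -5.1]
gripper_width: 0.0259
gripper_force: 40.0
```

Request:
move_arm --series '[-0.07,0.29,0,0,0,0,1,-0.14,0.58,0,0,0,0,1,-0.21,0.87,0,0,0,0,1]'

```text
t: 12.17
position: [0.5189, 0.114, 0.0794]
ee_rot: [-0.0, 0.059, 0.998, 0.0]
contact_force: [1.2, -0.0, -4.3]
gripper_width: 0.0257
gripper_force: 40.0
```

Request:
move_arm --series '[-0.07,0.29,0,0,0,0,1,-0.15,0.58,0,0,0,0,1,-0.22,0.88,0,0,0,-0.011,1,-0.22,0.88,0,0,0,-0.011,1,-0.22,0.88,0,0,0,-0.011,1]'

```text
t: 12.58
position: [0.5509, 0.1998, 0.079]
ee_rot: [-0.0, 0.046, 0.999, 0.0]
contact_force: [-0.5, -0.6, -4.9]
gripper_width: 0.0256
gripper_force: 40.0
```

Request:
move_arm --series '[0,0,0.3,0,0,0,1,0,0,0.6,0,0,0,1,0,0,0.85,0,0,0,1,0,0,0.95,0,0,0,1,0,0,0.95,0,0,0,1]'

```text
t: 13.0
position: [0.5487, 0.1952, -0.0179]
ee_rot: [-0.002, 0.048, 0.999, -0.002]
contact_force: [0.1, -0.7, -5.7]
gripper_width: 0.0256
gripper_force: 40.0
```

Request:
move_arm --series '[0,0,0.05,0,0,0,1,0,0,0.08,0,0,0,1,0,0,0.08,0,0,0,1]'

```text
t: 13.25
position: [0.5517, 0.1974, -0.0228]
ee_rot: [0.001, 0.048, 0.999, 0.0]
contact_force: [-0.8, -0.0, -4.3]
gripper_width: 0.0256
gripper_force: 40.0
```

Request:
move_arm --series '[0,0,0.02,0,0,0,1,0,0,0.02,0,0,0,0.1,0,0,0.02,0,0,0,0.1,0,0,0.02,0,0,0,0.1]'

```text
t: 13.58
position: [0.5518, 0.1977, -0.0246]
ee_rot: [0.001, 0.048, 0.999, 0.0]
contact_force: [0.1, -0.4, -0.4]
gripper_width: 0.0391
gripper_force: 0.0
```

Request:
move_arm --series '[0,0,-0.35,0,0,0,0.1,0,0,-0.7,0,0,0,0.1,0,0,-1,0,0,0,0.1,0,0,-1,0,0,0,-0.2]'

```text
t: 13.92
position: [0.5554, 0.1986, 0.0808]
ee_rot: [0.005, 0.048, 0.999, 0.003]
contact_force: [1.0, 0.2, 0.8]
gripper_width: 0.0432
gripper_force: 0.0
```

Request:
move_arm --series '[0,-0.4,-0.4,0,0,0,-0.2,0,-0.8,-0.4,0,0,0,-0.2,0,-1,-0.4,0,0,0,-0.2]'

```text
t: 14.17
position: [0.5428, 0.0958, 0.1169]
ee_rot: [0.002, 0.048, 0.999, 0.001]
contact_force: [-0.1, -0.9, -0.1]
gripper_width: 0.0528
gripper_force: 0.0
```

Run:
```python
from h import *
print(pose()[:3,3],*bars(),sep="\n");goto([.5792,-.1195,.12],77.3)
```

```text
[0.5428 0.0958 0.1169]
[  0.4321  -0.3866 -63.6891  83.8698  21.524 ]
[ 0.568  -0.2249 21.1973 87.9789 23.8197]
[  0.5794  -0.1198 -13.0069  88.2933  23.9692]
shift/100mm [-0.5877 -2.0285 -0.0289] turn/120deg [-0.0009  0.0015  0.0563]
```

Request:
move_arm --series '[-0.1,-0.33,0,0,0,0,-0.2,-0.2,-0.67,0,0,0,0,-0.2,-0.29,-1,0,0,0,0,-0.2,-0.29,-1,0,0,0,0,-0.2]'

```text
t: 14.55
position: [0.5615, -0.0129, 0.1152]
ee_rot: [0.001, 0.053, 0.999, -0.002]
contact_force: [0.9, 0.4, 0.4]
gripper_width: 0.0527
gripper_force: 0.0
```

Request:
move_arm --series '[-0.1,-0.33,0,0,0,0,-0.2,-0.2,-0.67,0,0,0,0,-0.2,-0.3,-1,0,0,0,0.056,-0.2,-0.3,-1,0,0,0,0.056,-0.2,-0.3,-1,0,0,0,0.056,-0.2]'

```text
t: 14.97
position: [0.5811, -0.1093, 0.1145]
ee_rot: [0.0, 0.108, 0.994, -0.001]
contact_force: [-0.7, 1.0, -0.6]
gripper_width: 0.0528
gripper_force: 0.0
```

Run:
```python
from h import *
print(pose()[:3,3],*bars("wrist"),sep="\n");goto([.578,-.1195,-.028],77.3)
```

```text
[ 0.5811 -0.1093  0.1145]
[ 0.565  -0.2242 21.5599 89.6706 25.3211]
[  0.5759  -0.1189 -12.3324  88.287   24.9227]
shift/100mm [ 0.0024 -0.1288  1.4223] turn/120deg [ 0.0001 -0.0001  0.0039]
```

Request:
move_arm --series '[0.01,-0.12,0,0,0,0.004,-0.2,0.01,-0.12,0.4,0,0,0.004,-0.2,0.01,-0.12,0.8,0,0,0.004,-0.2,0.01,-0.12,0.92,0,0,0.004,-0.2]'

```text
t: 15.35
position: [0.5739, -0.1165, 0.0181]
ee_rot: [-0.003, 0.109, 0.994, 0.0]
contact_force: [-0.5, 0.5, 0.0]
gripper_width: 0.0527
gripper_force: 0.0
```

Request:
move_arm --series '[0,0,0.25,0,0,0,-0.2,0,0,0.42,0,0,0,-0.2,0,0,0.5,0,0,0,-0.2,0,0,0.5,0,0,0,-0.2]'

```text
t: 15.68
position: [0.5764, -0.1176, -0.0286]
ee_rot: [-0.001, 0.11, 0.994, 0.0]
contact_force: [0.8, -0.7, 0.7]
gripper_width: 0.0529
gripper_force: 0.0
```

Request:
move_arm --series '[0,0,0,0,0,0,1,0,0,0,0,0,0,1,0,0,0,0,0,0,1,0,0,0,0,0,0,1,0,0,0,0,0,0,1]'

```text
t: 16.1
position: [0.5782, -0.1184, -0.0266]
ee_rot: [0.001, 0.11, 0.994, 0.0]
contact_force: [-1.5, 0.3, 4.7]
gripper_width: 0.0256
gripper_force: 40.0
```

Request:
move_arm --series '[0,0,-0.4,0,0,0,1,0,0,-0.8,0,0,0,1,0,0,-1,0,0,0,1,0,0,-1,0,0,0,1,0,0,-1,0,0,0,1]'

```text
t: 16.52
position: [0.5783, -0.1184, 0.0736]
ee_rot: [0.001, 0.11, 0.994, 0.0]
contact_force: [-0.9, -0.4, -1.8]
gripper_width: 0.0258
gripper_force: 40.0
```

Request:
move_arm --series '[0,0,-0.1,0,0,0,1,0,0,-0.1,0,0,0,1,0,0,-0.1,0,0,0,1,0,0,-0.1,0,0,0,1]'

```text
t: 16.85
position: [0.5769, -0.1184, 0.0816]
ee_rot: [-0.001, 0.11, 0.994, -0.0]
contact_force: [0.9, -0.6, -0.6]
gripper_width: 0.0254
gripper_force: 40.0
```

Request:
move_arm --series '[0,0,0,0,0,0,1,0,0,0,0,0,0,1]'

```text
t: 17.02
position: [0.5771, -0.1185, 0.0818]
ee_rot: [-0.001, 0.11, 0.994, -0.0]
contact_force: [-0.2, -0.4, -1.8]
gripper_width: 0.0256
gripper_force: 40.0
```

Run:
```python
from h import *
print(pose()[:3,3],r.get_state()["contact_force"],*bars(),sep="\n")
c,s=np.cos(np.radians(-5.45)),np.sin(np.radians(-5.45))
for y in(0,-.06):
    p=np.array([.5452,.1377])+[-s*y,c*y];print("box",y,p);goto([p[0],p[1],.08],84.55)
for y in(.04,-.04):
    print("tray",y);goto([.5725,-.388+y,.08],90)
```

```text
[ 0.5771 -0.1185  0.0818]
[-0.1759 -0.3938 -1.8337]
[  0.4319  -0.386  -63.6648  84.9884  21.5343]
[ 0.5537  0.1967 -5.1338 88.7405 25.0083]
box 0 [0.5452 0.1377]
shift/100mm [0.8745 2.429  0.0196] turn/120deg [-0.0001 -0.0004 -0.0603]
box -0.06 [0.5395 0.078 ]
shift/100mm [0.799  1.8338 0.0197] turn/120deg [-0.0001 -0.0004 -0.0603]
tray 0.04
shift/100mm [-0.458  -2.2496  0.0194] turn/120deg [-0.0001 -0.0004 -0.1057]
tray -0.04
shift/100mm [-0.6337 -3.0301  0.0194] turn/120deg [-0.0001 -0.0004 -0.1057]
```

Force is about 1.4 N, so b2 is aluminium and goes in the tray at y −40 mm. b1 lies properly in the box at (0.554, 0.197).

Request:
move_arm --series '[-0.07,-0.33,0,0,0,0,1,-0.14,-0.67,0,0,0,0,1,-0.21,-1,0,0,0,0,1,-0.21,-1,0,0,0,0,1]'

```text
t: 17.4
position: [0.5743, -0.2298, 0.0831]
ee_rot: [0.001, 0.115, 0.993, -0.003]
contact_force: [0.2, -0.9, -0.1]
gripper_width: 0.0253
gripper_force: 40.0
```

Request:
move_arm --series '[-0.07,-0.33,0,0,0,0,1,-0.14,-0.67,0,0,0,0,1,-0.21,-1,0,0,0,0,1,-0.21,-1,0,0,0,0,1]'

```text
t: 17.73
position: [0.572, -0.332, 0.083]
ee_rot: [0.0, 0.115, 0.993, -0.003]
contact_force: [-1.2, -1.0, -0.6]
gripper_width: 0.0256
gripper_force: 40.0
```

Request:
move_arm --series '[-0.07,-0.33,0,0,0,-0.05,1,-0.14,-0.67,0,0,0,-0.106,1,-0.21,-1,0,0,0,-0.106,1,-0.21,-1,0,0,0,-0.106,1,-0.21,-1,0,0,0,-0.106,1]'

```text
t: 18.15
position: [0.5715, -0.4277, 0.082]
ee_rot: [-0.001, 0.002, 1.0, -0.001]
contact_force: [-0.0, 0.9, -1.6]
gripper_width: 0.0256
gripper_force: 40.0
```

Request:
move_arm --series '[0,0,0.3,0,0,0,1,0,0,0.6,0,0,0,1,0,0,0.85,0,0,0,1,0,0,0.95,0,0,0,1,0,0,0.95,0,0,0,1]'

```text
t: 18.57
position: [0.5719, -0.4216, -0.0157]
ee_rot: [-0.002, -0.001, 1.0, 0.002]
contact_force: [0.4, -0.1, -1.1]
gripper_width: 0.0254
gripper_force: 40.0
```

Request:
move_arm --series '[0,0,0.05,0,0,0,1,0,0,0.07,0,0,0,1,0,0,0.07,0,0,0,1]'

```text
t: 18.82
position: [0.574, -0.4253, -0.0184]
ee_rot: [0.001, -0.0, 1.0, -0.0]
contact_force: [0.4, -0.5, -1.5]
gripper_width: 0.0254
gripper_force: 40.0
```

Request:
move_arm --series '[0,0,0.035,0,0,0,1,0,0,0.035,0,0,0,1,0,0,0.035,0,0,0,0.15,0,0,0.035,0,0,0,0.15,0,0,0.035,0,0,0,0.15]'

```text
t: 19.23
position: [0.5734, -0.4252, -0.0226]
ee_rot: [0.0, -0.0, 1.0, -0.0]
contact_force: [0.7, 0.2, 0.4]
gripper_width: 0.037
gripper_force: 0.0
```

Request:
move_arm --series '[0,0,-0.35,0,0,0,0.15,0,0,-0.7,0,0,0,0.15,0,0,-1,0,0,0,0.15,0,0,-1,0,0,0,-0.2]'

```text
t: 19.57
position: [0.5765, -0.4283, 0.0844]
ee_rot: [0.005, -0.0, 1.0, -0.003]
contact_force: [1.3, -2.2, 1.2]
gripper_width: 0.0405
gripper_force: 0.0
```

Request:
move_arm --series '[0,0.3,-0.3,0,0,0,-0.2,0,0.7,-0.4,0,0,0,-0.2,0,1,-0.4,0,0,0,-0.2,0,1,-0.4,0,0,0,-0.2]'

```text
t: 19.9
position: [0.5755, -0.3169, 0.1173]
ee_rot: [0.001, -0.004, 1.0, 0.002]
contact_force: [0.3, 1.0, -0.2]
gripper_width: 0.0526
gripper_force: 0.0
```

Run:
```python
from h import *
print(pose()[:3,3],*bars("wrist"),sep="\n");print(*bars("top"),sep="\n");goto([.566,-.2245,-.028],111.5)
```

```text
[ 0.5755 -0.3169  0.1173]
[ 0.5724 -0.4273 -0.04   89.9241 26.1424]
[ 0.5652 -0.2247 21.5422 90.4412 27.8436]
[  0.4267  -0.385  -61.802   88.8361  26.6968]
[ 0.5537  0.1967 -5.1338 88.7405 25.0083]
[ 0.568  -0.2249 21.1973 87.9789 23.8197]
shift/100mm [0.0739 0.986  1.4507] turn/120deg [ 0.0003  0.0003 -0.1774]
```

b2 lies in the tray at (0.572, −0.427). Now b3.

Request:
move_arm --series '[0.03,0.33,0,0,0,-0.06,-0.2,0.06,0.66,0,0,0,-0.12,-0.2,0.08,0.94,0,0,0,-0.177,-0.2,0.08,0.94,0,0,0,-0.177,-0.2,0.08,0.94,0,0,0,-0.177,-0.2]'

```text
t: 20.42
position: [0.565, -0.2308, 0.1167]
ee_rot: [-0.0, -0.185, 0.983, 0.0]
contact_force: [-0.8, -0.6, 0.1]
gripper_width: 0.0528
gripper_force: 0.0
```

Request:
move_arm --series '[0,0,0.4,0,0,0,-0.2,0,0,0.8,0,0,0,-0.2,0,0,0.95,0,0,0,-0.2,0,0,0.95,0,0,0,-0.2]'

```text
t: 20.75
position: [0.5613, -0.2328, 0.0177]
ee_rot: [-0.004, -0.182, 0.983, 0.001]
contact_force: [0.3, 0.1, 0.9]
gripper_width: 0.0524
gripper_force: 0.0
```

Run:
```python
from h import *
print(pose()[:3,3]);goto([.566,-.2245,-.028],111.5)
```

```text
[ 0.5613 -0.2328  0.0177]
shift/100mm [-0.0773  0.0595  0.4565] turn/120deg [ 0.0015 -0.0033 -0.0039]
```

Request:
move_arm --series '[-0.03,0.06,0,0,0,0,-0.2,-0.03,0.06,0.25,0,0,0,-0.2,-0.03,0.06,0.42,0,0,0,-0.2,-0.03,0.06,0.5,0,0,0,-0.2,-0.03,0.06,0.5,0,0,0,-0.2]'

```text
t: 21.17
position: [0.5656, -0.2249, -0.0282]
ee_rot: [-0.0, -0.184, 0.983, -0.0]
contact_force: [-0.8, -0.5, -0.4]
gripper_width: 0.0528
gripper_force: 0.0
```

Request:
move_arm --series '[0,0,0,0,0,0,1,0,0,0,0,0,0,1,0,0,0,0,0,0,1,0,0,0,0,0,0,1,0,0,0,0,0,0,1]'

```text
t: 21.58
position: [0.5661, -0.2242, -0.0272]
ee_rot: [0.001, -0.185, 0.983, -0.0]
contact_force: [-1.6, 2.3, 5.2]
gripper_width: 0.0257
gripper_force: 40.0
```

Request:
move_arm --series '[0,0,-0.4,0,0,0,1,0,0,-0.8,0,0,0,1,0,0,-1,0,0,0,1,0,0,-1,0,0,0,1,0,0,-1,0,0,0,1]'

```text
t: 22.0
position: [0.5658, -0.2242, 0.0723]
ee_rot: [0.001, -0.185, 0.983, -0.0]
contact_force: [0.1, 0.7, -5.6]
gripper_width: 0.0258
gripper_force: 40.0
```

Request:
move_arm --series '[0,0,-0.1,0,0,0,1,0,0,-0.1,0,0,0,1,0,0,-0.1,0,0,0,1,0,0,-0.1,0,0,0,1]'

```text
t: 22.33
position: [0.5649, -0.224, 0.0808]
ee_rot: [-0.001, -0.185, 0.983, 0.0]
contact_force: [0.3, -0.8, -3.4]
gripper_width: 0.0255
gripper_force: 40.0
```

Request:
move_arm --series '[0,0,0,0,0,0,1,0,0,0,0,0,0,1]'

```text
t: 22.5
position: [0.5652, -0.2242, 0.0812]
ee_rot: [-0.001, -0.185, 0.983, 0.0]
contact_force: [0.2, 1.1, -4.8]
gripper_width: 0.0258
gripper_force: 40.0
```

Run:
```python
from h import *
print(pose()[:3,3],r.get_state()["contact_force"],*bars(),sep="\n")
c,s=np.cos(np.radians(-5.45)),np.sin(np.radians(-5.45))
y=-.03
p=np.array([.5452,.1377])+[-s*y,c*y];print("box",y,p);goto([p[0],p[1],.08],84.55)
print("tray");goto([.5725,-.388+.036,.08],90)
```

```text
[ 0.5652 -0.2242  0.0812]
[ 0.1997  1.1016 -4.8315]
[  0.4319  -0.386  -63.6891  84.9927  21.524 ]
[ 0.5537  0.1967 -5.1338 88.7405 25.0083]
[ 0.5748 -0.4281 -1.3681 85.0164 23.1023]
box -0.03 [0.5424 0.1078]
shift/100mm [-0.9912  3.1776  0.0151] turn/120deg [ 0.0002 -0.0004  0.2227]
tray
shift/100mm [ 0.3967 -1.2166  0.0139] turn/120deg [ 0.0002 -0.0004  0.1773]
```

Force is about 4.6 N, so b3 is silver and goes in the box at y −30 mm.

Request:
move_arm --series '[-0.08,0.27,0,0,0,0,1,-0.17,0.53,0,0,0,0,1,-0.25,0.8,0,0,0,0,1]'

```text
t: 22.8
position: [0.5598, -0.1403, 0.0818]
ee_rot: [0.0, -0.184, 0.983, -0.0]
contact_force: [0.1, 0.0, -4.5]
gripper_width: 0.0258
gripper_force: 40.0
```

Request:
move_arm --series '[-0.08,0.27,0,0,0,0,1,-0.17,0.53,0,0,0,0,1,-0.25,0.8,0,0,0,0,1]'

```text
t: 23.05
position: [0.5541, -0.0559, 0.082]
ee_rot: [0.0, -0.185, 0.983, -0.0]
contact_force: [0.8, 0.4, -4.6]
gripper_width: 0.0255
gripper_force: 40.0
```

Request:
move_arm --series '[-0.08,0.27,0,0,0,0,1,-0.17,0.53,0,0,0,0,1,-0.25,0.8,0,0,0,0,1]'

```text
t: 23.3
position: [0.5484, 0.0278, 0.082]
ee_rot: [0.0, -0.185, 0.983, -0.0]
contact_force: [0.1, -0.6, -4.0]
gripper_width: 0.0256
gripper_force: 40.0
```

Request:
move_arm --series '[-0.08,0.27,0,0,0,0.05,1,-0.17,0.53,0,0,0,0.1,1,-0.24,0.78,0,0,0,0.16,1,-0.24,0.78,0,0,0,0.223,1,-0.24,0.78,0,0,0,0.223,1]'

```text
t: 23.72
position: [0.5421, 0.1104, 0.0818]
ee_rot: [-0.0, 0.048, 0.999, 0.0]
contact_force: [-0.6, -1.3, -4.1]
gripper_width: 0.0258
gripper_force: 40.0
```

Request:
move_arm --series '[0,0,0,0,0,0,1,0,0,0,0,0,0,1]'

```text
t: 23.88
position: [0.5425, 0.1066, 0.0819]
ee_rot: [0.0, 0.047, 0.999, -0.0]
contact_force: [0.6, -1.4, -3.7]
gripper_width: 0.0254
gripper_force: 40.0
```

Run:
```python
from h import *
print(pose()[:3,3]);goto([.5424,.1078,-.0235],84.55);b=bars();print(b)
```

```text
[0.5425 0.1066 0.0819]
shift/100mm [0.0026 0.0129 1.0545] turn/120deg [-0.0004  0.0001  0.0007]
[array([  0.4321,  -0.3866, -63.6891,  83.8698,  21.524 ]), array([ 0.5748, -0.4281, -1.3681, 85.0164, 23.1023])]
```

Request:
move_arm --series '[0,0,0.3,0,0,0,1,0,0,0.6,0,0,0,1,0,0,0.85,0,0,0,1,0,0,0.97,0,0,0,1,0,0,0.97,0,0,0,1]'

```text
t: 24.35
position: [0.5405, 0.1064, -0.0174]
ee_rot: [-0.002, 0.048, 0.999, -0.001]
contact_force: [-0.6, -0.1, -3.9]
gripper_width: 0.0252
gripper_force: 40.0
```

Request:
move_arm --series '[0,0,0.05,0,0,0,1,0,0,0.07,0,0,0,1,0,0,0.07,0,0,0,1,0,0,0.07,0,0,0,1]'

```text
t: 24.68
position: [0.5433, 0.1082, -0.021]
ee_rot: [0.001, 0.048, 0.999, 0.0]
contact_force: [0.7, 0.2, -4.7]
gripper_width: 0.0254
gripper_force: 40.0
```

Request:
move_arm --series '[0,0,0.01,0,0,0,1,0,0,0.01,0,0,0,0.1,0,0,0.01,0,0,0,0.1,0,0,0.01,0,0,0,0.1]'

```text
t: 25.02
position: [0.5432, 0.1082, -0.0224]
ee_rot: [0.001, 0.048, 0.999, 0.0]
contact_force: [-0.7, -0.0, -0.1]
gripper_width: 0.0388
gripper_force: 0.0
```

Request:
move_arm --series '[0,0,-0.35,0,0,0,0.1,0,0,-0.7,0,0,0,0.1,0,0,-1,0,0,0,0.1,0,0,-1,0,0,0,0.1]'

```text
t: 25.35
position: [0.5467, 0.1087, 0.0827]
ee_rot: [0.005, 0.048, 0.999, 0.002]
contact_force: [1.2, -0.2, 1.5]
gripper_width: 0.0393
gripper_force: 0.0
```

Request:
move_arm --series '[0.4,0,-0.4,0,0,0,-0.2,0.8,0,-0.4,0,0,0,-0.2,1,0,-0.4,0,0,0,-0.2,1,0,-0.4,0,0,0,-0.2]'

```text
t: 25.68
position: [0.4374, 0.1177, 0.1167]
ee_rot: [-0.002, 0.047, 0.999, 0.0]
contact_force: [-0.3, -0.5, -0.5]
gripper_width: 0.0526
gripper_force: 0.0
```

Run:
```python
from h import *
print(pose()[:3,3]);print(*bars(),sep="\n")
im,d=r.grab_frame("top");cv2.imwrite("pics/top4.png",cv2.resize(im[100:300,40:400],None,fx=2,fy=2))
```

```text
[0.4374 0.1177 0.1167]
[  0.4321  -0.3866 -63.6891  83.8698  21.524 ]
[ 0.5457  0.1069 -5.2724 88.5732 24.7361]
[ 0.5606  0.196  -5.1338 74.7599 25.0083]
[ 0.5748 -0.4281 -1.3681 85.0164 23.1023]
```

View pics/top4.png

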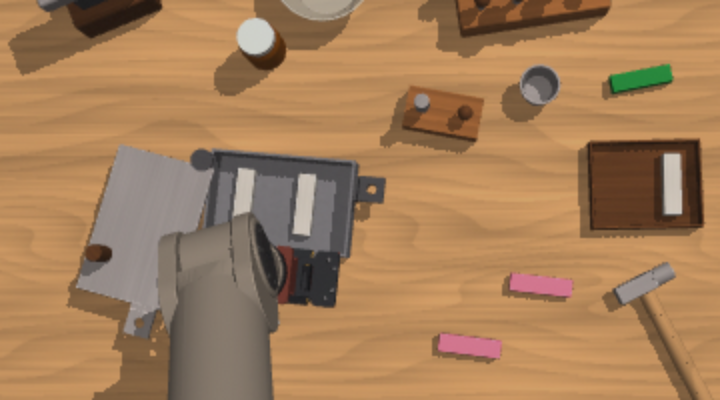

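Two silver bars lie in the box and one aluminium bar in the tray, with nothing else grey on the bench. The lid knob is now at full px (88.5,226.5).

Run:
```python
from h import *
T=pose();K,W=cam("top");k=ray((88.5,226.5),.103,K,W)[0];piv=np.array([.606,.2468]);v=k[:2]-piv;print(k,np.hypot(*v))
yaw=np.degrees(np.arctan2(T[1,1],T[0,1]));print(yaw,T[:3,3])
goto([k[0],k[1],.13],84.6)
a0=np.arctan2(v[1],v[0]);tot=np.radians(-124.3+360)-a0;print("tot",tot)
# arc in box-aligned tool axes
a=np.radians(84.6);Y=np.array([np.cos(a),np.sin(a)]);X=np.array([Y[1]*-1,Y[0]])
for i in range(0,13):
    t=tot*i/12;c,s=np.cos(t),np.sin(t);p=piv+np.array([[c,-s],[s,c]])@v;w=(p-k[:2])/.1;print(i,p,w@X,w@Y)
print(X,Y,T[:2,:2])
```

```text
[0.4705 0.3763 0.103 ] 0.18743210156877782
84.6003098928881 [0.4426 0.118  0.1173]
shift/100mm [-0.0348  2.5985 -0.1233] turn/120deg [0.0006 0.0004 0.    ]
tot 1.7351296237032732
0 [0.4705 0.3763] 0.0 0.0
1 [0.4533 0.3555] 0.15209639157998467 -0.22402764270256376
2 [0.4392 0.3323] 0.2703252514949696 -0.4676331305506886
3 [0.4286 0.3074] 0.35221901781975873 -0.7257321581808999
4 [0.4218 0.2812] 0.39606848063860545 -0.9929379246550131
5 [0.4187 0.2543] 0.40095845507220085 -1.263673561719214
6 [0.4196 0.2272] 0.3667868821584934 -1.5322885289699668
7 [0.4244 0.2006] 0.29426695893166327 -1.793176546635966
8 [0.4329 0.1749] 0.1849122532422464 -2.0408926045936617
9 [0.4451 0.1507] 0.04100511398791615 -2.270266605513894
10 [0.4606 0.1285] -0.13445096393301414 -2.476511270286403
11 [0.4792 0.1088] -0.33779402575134965 -2.6553220536213695
12 [0.5004 0.092 ] -0.5647800857138943 -2.802966984483218
[-0.9956  0.0941] [0.0941 0.9956] [[-0.9956  0.0941]
 [ 0.0941  0.9956]]
```

Request:
move_arm --series '[0,0.3,-0.12,0,0,0,-0.6,0,0.6,-0.12,0,0,0,-0.6,-0.01,0.87,-0.12,0,0,0,-0.6]' --newtons 15

```text
t: 26.03
position: [0.4544, 0.2058, 0.1297]
ee_rot: [0.001, 0.048, 0.999, 0.001]
contact_force: [0.7, 0.8, -0.1]
gripper_width: 0.0684
gripper_force: 0.0
```

Request:
move_arm --series '[0,0.3,0,0,0,0,-0.6,0,0.6,0,0,0,0,-0.6,-0.01,0.87,0,0,0,0,-0.6]'

```text
t: 26.28
position: [0.463, 0.2928, 0.1287]
ee_rot: [0.0, 0.048, 0.999, 0.0]
contact_force: [-0.1, 0.7, -0.1]
gripper_width: 0.0701
gripper_force: 0.0
```

Request:
move_arm --series '[0,0.3,0,0,0,0,-0.6,0,0.6,0,0,0,0,-0.6,-0.01,0.86,0,0,0,0,-0.6,-0.01,0.86,0,0,0,0,-0.6,-0.01,0.86,0,0,0,0,-0.6]'

```text
t: 26.7
position: [0.4717, 0.3776, 0.1281]
ee_rot: [0.0, 0.047, 0.999, -0.0]
contact_force: [-0.3, -0.9, 0.3]
gripper_width: 0.07
gripper_force: 0.0
```

Run:
```python
from h import *
T=pose();print(T[:3,3],r.get_state()["gripper_width"]);p=cloud("w",r.grab_frame("wrist")[1],*cam("wrist",T))
m=(p[...,2]>.096)&(p[...,2]<.112)&(abs(p[...,0]-.47)<.05)&(abs(p[...,1]-.376)<.05);print("knob",m.sum(),np.percentile(p[m],[1,50,99],axis=0))
goto([.4695,.379,.035],84.6)
```

```text
[0.4717 0.3776 0.1281] 0.0700379858022469
knob 688 [[0.4578 0.3732 0.0967]
 [0.4677 0.3841 0.1047]
 [0.4796 0.3951 0.1063]]
shift/100mm [0.0257 0.0319 0.9322] turn/120deg [-0.0005  0.0002 -0.0007]
```

Request:
move_arm --series '[0.03,0.03,0.3,0,0,0,-0.6,0.03,0.03,0.6,0,0,0,-0.6,0.03,0.03,0.93,0,0,0,-0.6,0.03,0.03,0.93,0,0,0,-0.6]'

```text
t: 27.08
position: [0.4653, 0.3746, 0.0305]
ee_rot: [-0.003, 0.049, 0.999, -0.004]
contact_force: [-1.1, -0.6, -0.3]
gripper_width: 0.0705
gripper_force: 0.0
```

Request:
move_arm --series '[0,0,0,0,0,0,1,0,0,0,0,0,0,1,0,0,0,0,0,0,1,0,0,0,0,0,0,1,0,0,0,0,0,0,1]'

```text
t: 27.5
position: [0.4689, 0.38, 0.0376]
ee_rot: [0.001, 0.048, 0.999, 0.001]
contact_force: [0.8, -0.6, 0.1]
gripper_width: 0.0404
gripper_force: 0.0
```

Request:
move_arm --series '[0,0,0,0,0,0,1,0,0,0,0,0,0,1,0,0,0,0,0,0,1,0,0,0,0,0,0,1]'

```text
t: 27.83
position: [0.4669, 0.3828, 0.037]
ee_rot: [-0.0, 0.046, 0.999, 0.002]
contact_force: [-3.5, 5.5, 3.8]
gripper_width: 0.0239
gripper_force: 15.0
```

Request:
move_arm --series '[0.15,-0.22,0,0,0,0,1,0.27,-0.47,0,0,0,0,1,0.35,-0.73,0,0,0,0,1,0.4,-0.99,0,0,0,0,1]'

```text
t: 28.17
position: [0.4166, 0.2877, 0.037]
ee_rot: [-0.0, 0.045, 0.999, 0.002]
contact_force: [-3.6, 4.3, 5.0]
gripper_width: 0.0238
gripper_force: 15.0
```

Request:
move_arm --series '[0.005,-0.27,0,0,0,0,1,-0.03,-0.54,0,0,0,0,1,-0.1,-0.8,0,0,0,0,1]'

```text
t: 28.42
position: [0.42, 0.205, 0.0368]
ee_rot: [-0.0, 0.046, 0.999, 0.001]
contact_force: [-3.2, 4.0, 3.5]
gripper_width: 0.0234
gripper_force: 15.0
```

Request:
move_arm --series '[-0.11,-0.25,0,0,0,0,1,-0.25,-0.48,0,0,0,0,1,-0.43,-0.68,0,0,0,0,1,-0.63,-0.86,0,0,0,0,1,-0.63,-0.86,0,0,0,0,1]'

```text
t: 28.83
position: [0.4792, 0.1085, 0.0368]
ee_rot: [0.002, 0.05, 0.999, -0.0]
contact_force: [-0.9, -4.2, 10.8]
gripper_width: 0.024
gripper_force: 15.0
```

Request:
move_arm --series '[-0.12,-0.08,0,0,0,0,1,-0.23,-0.15,0,0,0,0,1,-0.23,-0.15,0,0,0,0,1]'

```text
t: 29.08
position: [0.4984, 0.0945, 0.0367]
ee_rot: [0.001, 0.049, 0.999, 0.0]
contact_force: [1.1, -2.4, 6.5]
gripper_width: 0.0235
gripper_force: 15.0
```

Request:
move_arm --series '[-0.04,-0.025,0,0,0,0,1,-0.07,-0.04,0,0,0,0,1,-0.07,-0.04,0,0,0,0,1]'

```text
t: 29.33
position: [0.5003, 0.0943, 0.0361]
ee_rot: [-0.003, 0.046, 0.999, 0.002]
contact_force: [-10.3, 9.2, 11.4]
gripper_width: 0.0238
gripper_force: 15.0
```

Request:
move_arm --series '[-0.04,-0.02,0,0,0,0,1,-0.04,-0.02,0,0,0,0,1,-0.04,-0.02,0,0,0,0,1]'

```text
t: 29.58
position: [0.5027, 0.0941, 0.0356]
ee_rot: [-0.004, 0.045, 0.999, 0.002]
contact_force: [-10.5, 13.5, 7.3]
gripper_width: 0.0237
gripper_force: 15.0
```

At the stop. Release, lift, and inspect.

Request:
move_arm --series '[0,0,0,0,0,0,-0.2,0,0,0,0,0,0,-0.2,0,0,0,0,0,0,-0.2,0,0,0,0,0,0,-0.2,0,0,0,0,0,0,-0.2]'

```text
t: 30.0
position: [0.5076, 0.0878, 0.036]
ee_rot: [0.0, 0.048, 0.999, -0.0]
contact_force: [0.4, 0.3, -0.4]
gripper_width: 0.0519
gripper_force: 0.0
```

Request:
move_arm --series '[0,0,-0.35,0,0,0,-0.2,0,0,-0.7,0,0,0,-0.2,0,0,-0.9,0,0,0,-0.2,0,0,-0.9,0,0,0,-0.2]'

```text
t: 30.33
position: [0.5106, 0.0884, 0.1302]
ee_rot: [0.004, 0.048, 0.999, 0.001]
contact_force: [1.0, 0.2, -0.7]
gripper_width: 0.0523
gripper_force: 0.0
```

Request:
move_arm --series '[0.4,0.2,0,0,0,0,-0.2,0.6,0.5,0,0,0,0,-0.2,0.6,0.9,0,0,0,0,-0.2,0.6,1,0,0,0,0,-0.2]'

```text
t: 30.67
position: [0.4559, 0.1994, 0.1256]
ee_rot: [-0.0, 0.045, 0.999, 0.001]
contact_force: [1.6, 0.5, 0.4]
gripper_width: 0.0526
gripper_force: 0.0
```

Run:
```python
from h import *
T=pose();print(T[:3,3]);im,d=r.grab_frame("top");cv2.imwrite("pics/top5.png",im)
a=cv2.resize(im[125:255,125:325],None,fx=4,fy=4,interpolation=cv2.INTER_CUBIC);cv2.imwrite("pics/c5.png",a)
K,W=cam("top");p=cloud("t",d,K,W)
m=(p[...,2]>.08)&(p[...,2]<.1)&(abs(p[...,0]-.68)<.03)&(abs(p[...,1]+.067)<.03);print("pin head cloud",m.sum(),np.percentile(p[m],[2,50,98],axis=0))
print("ear proj",px([[.5627,.0053,.058]],K,W))
```

```text
[0.4559 0.1994 0.1256]
pin head cloud 51 [[ 0.673  -0.076   0.0821]
 [ 0.6829 -0.065   0.0912]
 [ 0.6931 -0.0565  0.0953]]
ear proj [[225.53   194.4419]]
```

View pics/c5.png

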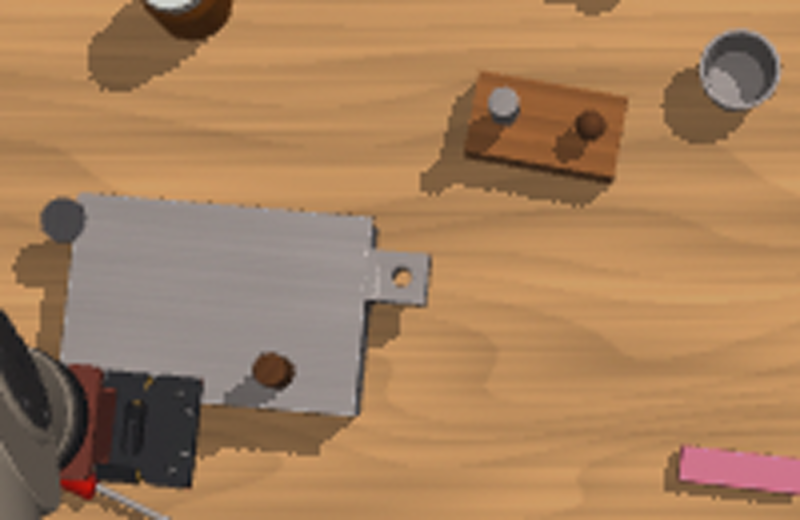

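The lid is shut: tongue hole at full px (225.5,194.25), pin head at (251,151). Now fetch the pin.

Run:
```python
from h import *
K,W=cam("top");hole=ray((225.5,194.25),.055,K,W)[0];pin=ray((251,151),.09,K,W)[0];print("hole",hole,"pin",pin)
goto([.50,.05,.125],84.6);goto([pin[0],pin[1],.11],84.6)
```

```text
hole [0.5636 0.0056 0.055 ] pin [ 0.681  -0.0676  0.09  ]
shift/100mm [-0.5636 -1.447   0.0024] turn/120deg [0.001  0.0001 0.0027]
shift/100mm [-2.471  -2.4585  0.1507] turn/120deg [0.001  0.0001 0.0027]
```

Request:
move_arm --series '[-0.27,-0.27,0,0,0,0,-0.2,-0.55,-0.55,0,0,0,0,-0.2,-0.82,-0.82,0,0,0,0,-0.2,-0.82,-0.82,0,0,0,0,-0.2]'

```text
t: 31.05
position: [0.5352, 0.0953, 0.1258]
ee_rot: [0.002, 0.053, 0.999, -0.002]
contact_force: [0.8, -0.1, 0.7]
gripper_width: 0.0524
gripper_force: 0.0
```

Request:
move_arm --series '[-0.27,-0.27,0,0,0,0,-0.2,-0.55,-0.55,0,0,0,0,-0.2,-0.82,-0.82,0,0,0,0,-0.2,-0.82,-0.82,0,0,0,0,-0.2]'

```text
t: 31.38
position: [0.6082, 0.0049, 0.1257]
ee_rot: [0.002, 0.053, 0.999, -0.003]
contact_force: [0.1, 0.4, 0.1]
gripper_width: 0.0523
gripper_force: 0.0
```

Request:
move_arm --series '[-0.27,-0.27,0,0,0,0,-0.2,-0.55,-0.55,0,0,0,0,-0.2,-0.81,-0.81,0,0,0,0,-0.2,-0.81,-0.81,0,0,0,0,-0.2,-0.81,-0.81,0,0,0,0,-0.2]'

```text
t: 31.8
position: [0.6775, -0.0778, 0.1247]
ee_rot: [-0.001, 0.05, 0.999, -0.001]
contact_force: [0.3, 0.2, -0.4]
gripper_width: 0.0526
gripper_force: 0.0
```

Run:
```python
from h import *
T=pose();print(T[:3,3],r.get_state()["gripper_width"]);im,d=r.grab_frame("wrist");K,W=cam("wrist",T);p=cloud("w",d,K,W)
m=(p[...,2]>.08)&(p[...,2]<.1)&(abs(p[...,0]-.681)<.03)&(abs(p[...,1]+.067)<.025);t=(p-T[:3,3])@T[:3,:3]
print("pin",m.sum(),np.percentile(p[m],[2,50,98],axis=0),np.percentile(t[m],[2,98],axis=0))
cv2.imwrite("pics/w5.png",im);print(px([[.681,-.0676,.09]],K,W));goto([.681,-.0676,.0255],84.6)
```

```text
[ 0.6775 -0.0778  0.1247] 0.05261760616976729
pin 565 [[ 0.6703 -0.0743  0.0812]
 [ 0.6789 -0.0646  0.0917]
 [ 0.6897 -0.055   0.093 ]] [[-0.0108  0.0041  0.0317]
 [ 0.0086  0.0232  0.0435]]
[[263.6749 209.8227]]
shift/100mm [-0.0349  0.0811  0.9921] turn/120deg [-0.0003 -0.0009 -0.0018]
```

View pics/w5.png

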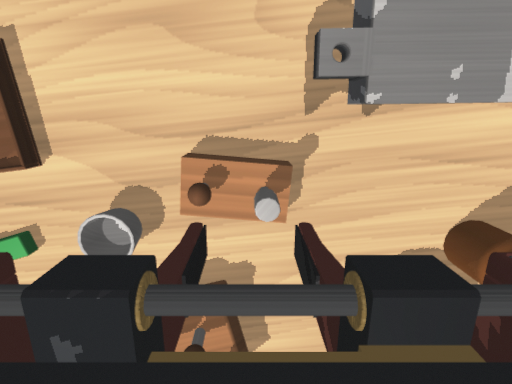

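The wrist view shows the pin head at (267,209), the punch at (200,193), and the tongue hole at (340,54). All agree with the top view to within 3 mm.

Request:
move_arm --series '[-0.03,0.1,0,0,0,0,-0.2,-0.03,0.1,0.35,0,0,0,-0.2,-0.03,0.1,0.7,0,0,0,-0.2,-0.03,0.1,0.96,0,0,0,-0.2,-0.03,0.1,0.96,0,0,0,-0.2]' --newtons 30

```text
t: 32.27
position: [0.6768, -0.0603, 0.0241]
ee_rot: [-0.005, 0.046, 0.999, 0.001]
contact_force: [-1.2, -0.5, -0.5]
gripper_width: 0.0529
gripper_force: 0.0
```

Request:
move_arm --series '[0,0,0,0,0,0,-0.2,0,0,0,0,0,0,0.2,0,0,0,0,0,0,1,0,0,0,0,0,0,1]'

```text
t: 32.6
position: [0.6832, -0.064, 0.0322]
ee_rot: [0.002, 0.048, 0.999, 0.0]
contact_force: [-0.3, 0.6, -0.2]
gripper_width: 0.0366
gripper_force: 0.0
```

Request:
move_arm --series '[0,0,0,0,0,0,1,0,0,0,0,0,0,1,0,0,0,0,0,0,1,0,0,0,0,0,0,1]'

```text
t: 32.93
position: [0.6823, -0.0642, 0.0308]
ee_rot: [0.001, 0.048, 0.999, 0.0]
contact_force: [-0.0, -0.3, 4.5]
gripper_width: 0.0213
gripper_force: 30.0
```

Request:
move_arm --series '[0,0,-0.25,0,0,0,1,0,0,-0.5,0,0,0,1,0,0,-0.8,0,0,0,1,0,0,-0.8,0,0,0,1,0,0,-0.8,0,0,0,1]'

```text
t: 33.35
position: [0.6827, -0.0643, 0.1115]
ee_rot: [0.002, 0.048, 0.999, 0.0]
contact_force: [-0.0, -0.8, -1.8]
gripper_width: 0.0215
gripper_force: 30.0
```

Run:
```python
from h import *
T=pose();print(T[:3,3],r.get_state()["gripper_width"]);im,d=r.grab_frame("wrist");K,W=cam("wrist",T)
cv2.imwrite("pics/w6.png",im);print("pred hole",px([[.5636,.0056,.058]],K,W),"pin tip pred",px(T[:3,3]-[0,0,.0208],K,W))
goto([.564,.007,.11],84.6)
```

```text
[ 0.6827 -0.0643  0.1115] 0.02145914156736675
pred hole [[325.3565  46.8672]] pin tip pred [[251.0814 212.2395]]
shift/100mm [ 1.2365  0.5949 -0.0023] turn/120deg [ 0.0001 -0.0001 -0.0006]
```

View pics/w6.png

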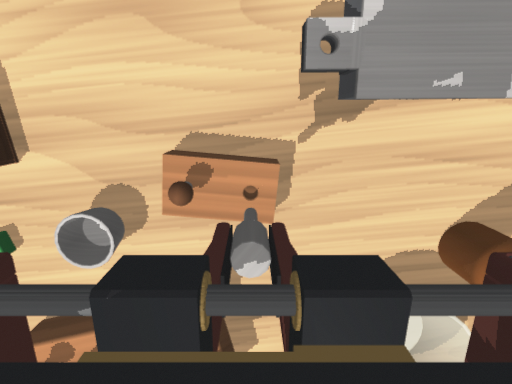

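The pin hangs straight, tip at (250,208); the hole is at (328,46). Target TCP is about (0.5655, 0.0085). I'll hover there and check.

Request:
move_arm --series '[0.3,0.15,0,0,0,0,1,0.6,0.3,0,0,0,0,1,0.85,0.42,0,0,0,0,1]'

```text
t: 33.65
position: [0.5977, -0.0132, 0.1075]
ee_rot: [-0.002, 0.048, 0.999, -0.0]
contact_force: [-1.0, 0.6, -1.1]
gripper_width: 0.0216
gripper_force: 30.0
```

Request:
move_arm --series '[0.2,0.1,0,0,0,0,1,0.385,0.195,0.1,0,0,0,1,0.385,0.195,0.2,0,0,0,1,0.385,0.195,0.2,0,0,0,1,0.385,0.195,0.2,0,0,0,1]'

```text
t: 34.07
position: [0.5639, 0.0084, 0.0887]
ee_rot: [-0.001, 0.048, 0.999, -0.0]
contact_force: [-0.2, 0.2, -0.5]
gripper_width: 0.0215
gripper_force: 30.0
```

Request:
move_arm --series '[0,0,0,0,0,0,1,0,0,0,0,0,0,1,0,0,0,0,0,0,1]'

```text
t: 34.32
position: [0.5654, 0.0082, 0.0902]
ee_rot: [0.0, 0.048, 0.999, -0.0]
contact_force: [0.8, 1.0, -1.2]
gripper_width: 0.0214
gripper_force: 30.0
```

Run:
```python
from h import *
T=pose();print(T[:3,3]);im,d=r.grab_frame("wrist");K,W=cam("wrist",T)
im2,_=r.grab_frame("scene");K2,W2=cam("scene");u,v=px([[.5636,.0075,.07]],K2,W2)[0].astype(int)
print("pred hole w",px([[.5626,.0085,.058]],K,W),"tip w",px(T[:3,3]+[-.003,0,-.0208],K,W),"scene",u,v)
a=cv2.resize(im[120:260,180:320],(400,400));b=cv2.resize(im2[v-40:v+30,u-35:u+35],(400,400));cv2.imwrite("pics/w7.png",np.hstack([a,b]))
```

```text
[0.5654 0.0082 0.0902]
pred hole w [[251.106  204.6212]] tip w [[250.7316 208.6901]] scene 299 206
```

View pics/w7.png

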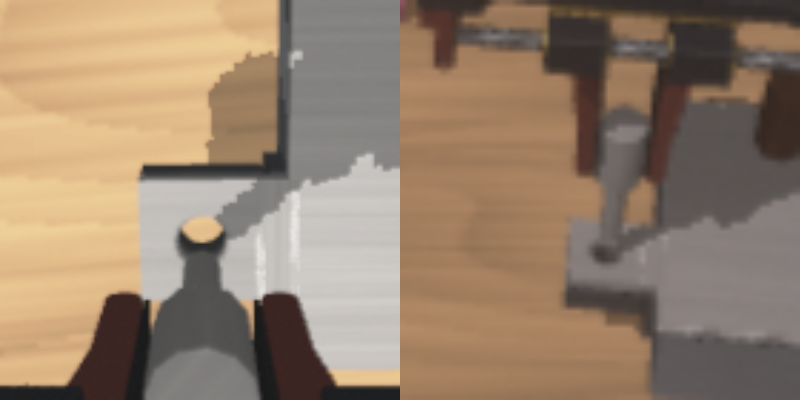

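Run:
```python
from h import *
T=pose();d=np.mean([r.grab_frame("wrist")[1] for _ in range(3)],0);K,W=cam("wrist",T);p=cloud("w",d,K,W);t=(p-T[:3,3])@T[:3,:3]
for lo in(.07,.075,.08,.085,.09,.095):
    m=(p[...,2]>lo)&(p[...,2]<lo+.005)&(abs(t[...,1])<.008)&(abs(t[...,0])<.02);q=t[m]
    if len(q)>3: print("z",lo,len(q),"x max",np.percentile(q[:,0],97),"y",np.percentile(q[:,1],[3,97]),"ymid",q[:,1].min()/2+q[:,1].max()/2)
m=(abs(p[...,2]-.058)<.006)
print("tongue z",np.median(p[...,2][m&(abs(t[...,1])<.018)&(t[...,0]>.009)&(t[...,0]<.02)]))
for y in np.arange(-.010,.0101,.002):
    q=t[m&(abs(t[...,1]-y)<.0012)&(abs(t[...,0])<.022)][:,0]; print("y",round(y,4),np.sort(q)[:3] if len(q) else None,np.sort(q)[-2:])
```

```text
z 0.075 25 x max 0.005905767293148422 y [-0.0054  0.0039] ymid -0.0005197769371678425
z 0.08 28 x max 0.006018551651620901 y [-0.0053  0.0037] ymid -0.0005004267963708417
z 0.085 30 x max 0.006016117178163884 y [-0.0052  0.0042] ymid -0.0005010465047540109
z 0.09 28 x max 0.006044934793514083 y [-0.0051  0.0036] ymid -0.0005253421476613062
z 0.095 30 x max 0.007855251207627754 y [-0.0043  0.0033] ymid -0.0005016258689137698
tongue z 0.059937705638401645
y -0.01 [-0.0135 -0.0125 -0.0121] [0.0214 0.0214]
y -0.008 [-0.0119 -0.0116 -0.0109] [0.0214 0.0214]
y -0.006 [-0.0097 -0.0089 -0.0083] [0.0214 0.0214]
y -0.004 [-0.0021 -0.0019  0.0096] [0.0214 0.0214]
y -0.002 [0.0106 0.0107 0.0115] [0.0213 0.0215]
y 0.0 [0.0106 0.0108 0.0115] [0.0214 0.0214]
y 0.002 [0.0107 0.0108 0.0116] [0.0215 0.0215]
y 0.004 [-0.0055 -0.0047 -0.0037] [0.0214 0.0215]
y 0.006 [-0.011  -0.0106 -0.0099] [0.0215 0.0216]
y 0.008 [-0.0126 -0.0117 -0.0116] [0.0215 0.0215]
y 0.01 [-0.0141 -0.0137 -0.0137] [0.0215 0.0216]
```

The hole centre is 2.5 mm further along tool +x than the pin. I'll correct and insert.

Request:
move_arm --series '[0.025,0,0,0,0,0,1,0.025,0,0.1,0,0,0,1,0.025,0,0.15,0,0,0,1,0.025,0,0.2,0,0,0,1,0.025,0,0.2,0,0,0,1]'

```text
t: 34.98
position: [0.561, 0.0091, 0.0684]
ee_rot: [-0.001, 0.048, 0.999, -0.0]
contact_force: [-0.5, -0.0, -1.6]
gripper_width: 0.0213
gripper_force: 30.0
```

Request:
move_arm --series '[0,0,0.05,0,0,0,1,0,0,0.1,0,0,0,1,0,0,0.1,0,0,0,1]'

```text
t: 35.23
position: [0.5615, 0.0091, 0.0589]
ee_rot: [-0.001, 0.048, 0.999, -0.0]
contact_force: [0.0, 0.3, -0.8]
gripper_width: 0.0212
gripper_force: 30.0
```

Request:
move_arm --series '[0,0,0.06,0,0,0,1,0,0,0.12,0,0,0,1,0,0,0.18,0,0,0,1,0,0,0.22,0,0,0,1,0,0,0.22,0,0,0,1]'

```text
t: 35.65
position: [0.5613, 0.0091, 0.0368]
ee_rot: [-0.001, 0.048, 0.999, -0.0]
contact_force: [0.0, 0.4, -1.9]
gripper_width: 0.0217
gripper_force: 30.0
```

Request:
move_arm --series '[0,0,0.02,0,0,0,1,0,0,0.04,0,0,0,1,0,0,0.04,0,0,0,1]'

```text
t: 35.9
position: [0.5623, 0.0091, 0.034]
ee_rot: [0.0, 0.048, 0.999, 0.0]
contact_force: [1.0, -0.2, -1.3]
gripper_width: 0.0213
gripper_force: 30.0
```

Request:
move_arm --series '[0,0,0.02,0,0,0,1,0,0,0.02,0,0,0,1,0,0,0.02,0,0,0,1]'

```text
t: 36.15
position: [0.5626, 0.0091, 0.0337]
ee_rot: [0.0, 0.048, 0.999, 0.0]
contact_force: [-5.0, -0.8, 15.2]
gripper_width: 0.0214
gripper_force: 30.0
```

Request:
move_arm --series '[0,0,0,0,0,0,-0.2,0,0,0,0,0,0,-0.2,0,0,0,0,0,0,-0.2,0,0,0,0,0,0,-0.2,0,0,0,0,0,0,-0.2]'

```text
t: 36.57
position: [0.562, 0.0091, 0.0318]
ee_rot: [-0.0, 0.048, 0.999, -0.0]
contact_force: [-0.0, -0.1, 0.1]
gripper_width: 0.0509
gripper_force: 0.0
```

Request:
move_arm --series '[0,0,-0.3,0,0,0,-0.2,0,0,-0.6,0,0,0,-0.2,0,0,-1,0,0,0,-0.2,0,0,-1,0,0,0,-0.2]'

```text
t: 36.9
position: [0.5666, 0.0089, 0.1384]
ee_rot: [0.005, 0.048, 0.999, 0.001]
contact_force: [1.4, -0.6, 0.3]
gripper_width: 0.0526
gripper_force: 0.0
```

Request:
move_arm --series '[0.4,0,0,0,0,0,-0.2,0.8,0,0,0,0,0,-0.2,1,0,0,0,0,0,-0.2,1,0,0,0,0,0,-0.2,1,0,0,0,0,0,-0.2]'

```text
t: 37.32
position: [0.4621, 0.019, 0.1321]
ee_rot: [0.0, 0.047, 0.999, 0.0]
contact_force: [-0.4, -0.0, -0.0]
gripper_width: 0.0529
gripper_force: 0.0
```

Run:
```python
from h import *
im,d=r.grab_frame("top");im2,d2=r.grab_frame("scene");p=cloud("t",d,*cam("top"));p2=cloud("s",d2,*cam("scene"))
for q in(p,p2):
    m=(q[...,2]>.07)&(q[...,2]<.11)&(abs(q[...,0]-.563)<.025)&(abs(q[...,1]-.006)<.025);print("pin",m.sum(),np.percentile(q[m],[3,50,97],axis=0))
print(*bars(),sep="\n")
cv2.imwrite("pics/f.png",np.hstack([cv2.resize(im[110:270,110:430],(400,200)),cv2.resize(im2[130:290,100:420],(400,200))]))
```

```text
pin 57 [[ 0.5539 -0.0022  0.0759]
 [ 0.5629  0.0065  0.0938]
 [ 0.5724  0.0177  0.0985]]
pin 86 [[ 0.5557 -0.0017  0.0726]
 [ 0.569   0.0079  0.0902]
 [ 0.5739  0.0184  0.0945]]
[ 0.5907 -0.4428  2.6171 88.2659 24.1076]
```

View pics/f.png

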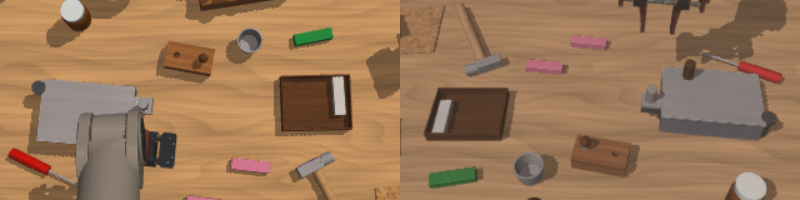

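The pin is seated and the lid shut. The aluminium bar in the tray was nudged to (0.591, −0.443), so I'll check that it still lies flat.

Run:
```python
from h import *
im,d=r.grab_frame("top");p=cloud("t",d,*cam("top"));hsv=cv2.cvtColor(im,cv2.COLOR_BGR2HSV)
m=(hsv[...,1]<45)&(hsv[...,2]>150)&(abs(p[...,0]-.59)<.06)&(abs(p[...,1]+.443)<.03)
q=p[m];c,*_=np.linalg.lstsq(np.c_[q[:,:2]-q[:,:2].mean(0),np.ones(len(q))],q[:,2],rcond=None);print(len(q),"slope,z",c,q[:,:2].mean(0),np.percentile(q,[2,98],axis=0))
f=p[(abs(p[...,0]-.5725)<.03)&(abs(p[...,1]+.37)<.03)];print("tray floor z",np.nanmedian(f[:,2]))
```

```text
253 slope,z [0.0065 0.0109 0.024 ] [ 0.5895 -0.4414] [[ 0.5468 -0.4532  0.0181]
 [ 0.6308 -0.4294  0.0293]]
tray floor z 0.005858759980685413
```

Flat on the tray floor (18 mm above it, no slope) and within the limits. Handing in.

```bash
python3 -c "
from bench import r
print(r.get_state()['t'], r.sign_off())"
```

```text
the job is handed in; nothing more can be done
37.5167 None
```

Job handed in at 37.5 s; no verdict came back: two silver bars lie in the stock box, the one aluminium bar lies flat in the tray (nudged about 2 cm during the run but still inside), the lid is shut against its stop, the pin is seated through tongue and ear, and I saw no sign that the hammer, screwdriver, cup or jar had moved.

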